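# Tap a stack of broom socket plates

### The arm

A 6-joint arm with a two-finger parallel gripper is mounted at the origin on the work surface. World frame = base frame: x ahead of the robot, y to its left, z up, the work surface at z = 0. Lengths are in m, angles in degrees, forces in N, time in s.
With the tool pointing down it reaches from about 0.4 to 0.825 m from the base axis. Payload 7 kg.
Tool frame: the origin (TCP) lies at the very end of the fingers, on their centre line; the grasp point (between the pads) lies 19 mm behind it (ctrl.grip_point_offset is the distance from the TCP to the grasp point, in m); x points along the fingers, z is the direction in which the jaws open and shut, and the axes are right-handed (so a half turn about x gives the same grasp; the last joint's range is limited). The gripper opens to 88 mm and grips with 3 to 60 N. Pads are 19 mm wide; open, the fingers measure 130 mm over their backs; the gripper's body (78 mm by 193 mm) begins 47 mm behind the grasp point.
Start: joints at [86.522, 20.546, 0.682, 0, -70.136, -16.507], TCP at [0.231, 0.634, 0.227] pointing down, gripper open.
Joint ranges: [-176.03, 176.03], [-82.01, 121.73], [-58.28, 71.71], [-173.87, 95.51], [-174.79, -0.11], [-173.66, 173.66]. Speed limits (degrees/s): [136.94, 136.94, 172.46, 180, 180, 180].

### API

Orientations are given as [roll, pitch, yaw] about the fixed x, y, z axes, in that order (R = Rz(yaw) Ry(pitch) Rx(roll)).
In Python, from plant import get_obs, snapshot, calibration, close_job, ctrl gives the robot as it stands.
- The arm moves only by the tool move_arm, never from a script. Its argument "commands" is a list that holds one entry, the list of rows, each a list of 4 numbers: the shift along the tool's x, y, z in cm, then the turn about the tool's x in rad. In form: [[[dx, dy, dz, spin], ...]]. A call has 1 to 8 rows; each row shifts and turns the commanded pose from where the row before left it, along the tool's axes as they then stand; what a row does not reach is not made up. A row lasts 1/10 s, in which the tool goes at most 50 mm and 8.59 degrees, less where a joint would pass 70% of its speed; a pose out of reach is approached as far as the arm can. A call with a gripper value outside its range is refused whole. "jaw" is the finger opening in cm, from 0 to 8.76, set as the call begins (left out, the last holds). The fingers move at their own pace and stop on an object; the grip force is fixed at half the most. Time passes only in rows, so rows that do not move let the fingers close. It gives the time, the measured TCP pose, the force and the opening at its end, in the units of the state.
- get_obs(): the state, without advancing time (a new reading comes with each control period).
- snapshot(name): name is "side" or "top"; returns (picture, depth): 420x560x3 uint8, red, green, blue; 420x560 float32, m along the optical axis (not along the pixel's ray), 0 where there is no reading.
- calibration(name): a dict with "mtx" (3x3 intrinsics, pixels), "T" (4x4, takes a point from camera to world coordinates). Camera axes: x right, y up, looking along -z (the intrinsics and any distortion apply to the point x, -y, -z); pixel columns grow to the right and rows downward; lengths in m; the calibration is good to about 2 mm. A picture is of the moment at which its call begins. calibration takes no time and is no camera call.
- close_job(): hands the job in, once; it reports no verdict.
The state is a dict: "clock": time; "joint_pos": joint angles; "qvel": joint speeds; "tau": joint torques, N m; "tool_pos": TCP position; "orientation": TCP orientation; "force": force on the tool from outside, world axes, zero at the start; "moment": the same for the moment, N m; "opening": finger opening in m.
Only numpy, scipy, OpenCV 4.12 (cv2) and the standard library are available. Lean on these libraries where they do the work, as an engineer would, in place of code of your own. Each camera call takes 0.05 s, during which the arm holds its last target. There are 200 camera calls.

### The job

First turn the depth-stop knob until its pointer is at the steel pin, then turn the hexagonal lock nut under it clockwise until tight, leaving the knob at the pin. Next lay every drilled plywood plate (two or three) flat in the carriage's nest, one on another, push the carriage fully home under the tap, and tap the stack one whole turn deep: half a turn clockwise, a quarter back, half forward, a quarter back, half forward, with a short pause at the end of each stroke. Then wind the tap fully back up, draw the carriage fully out, and put all the plates flat in the aluminium tray, disturbing nothing else on the bench.

Things in the scene. Friction and masses are not known exactly. Their poses are not given: they have to be found in the camera images.
- stand: The tapping stand, fixed: grey laminate base 190 x 450 x 12 mm (x -60 to 130, y -270 to 180 mm), a wooden column 107 mm high (x 60 to 130, y -55 to 55 mm), from it a wooden arm 50 mm wide over the origin (underside 75, top 105 mm above the table). Origin: on the table under the tap's axis. z up; the carriage is pushed home along its +y.
- tap (a joint): Turn of the tap in rad: starts at 0 to 0.2, raised (stop at -0.2); grows clockwise from above as the tap sinks, 24 mm per turn (3.82 mm per rad), and it rises when turned back; lower stop 6.4. One whole turn, 6.28, is full depth. Strokes count from 0: half a turn is 3.14, a quarter back 1.57, then 4.71, 3.14, 6.28, and back up to 0. Friction 0.08 N m, stays where left.
- tap_bar (a point): Centre of the tap's wooden T-bar, on the tap's vertical axis, 165 mm above the table when joint tap is 0. The bar is 110 mm long along this point's x, 14 mm thick along its y, 24 mm high (12 above and below this point), and turns and sinks with the tap. The tap below it is 22 mm thick; its tip is 112 mm below this point, just clear of three plates when raised.
- carriage (a joint): Slide of the wooden carriage in m: 0 drawn fully out (loading place), 0.14 fully home under the tap. Stays where left; friction 2 N. Its deck is 44 mm wide between the side guards of the nest and 12 mm thick, on the base 12 mm above the table, so fingers can reach past a plate's long edges, 10 mm below its underside.
- nest (a point): Middle of the carriage deck's top, 24 mm above the table, where the lowest plate's underside centre belongs; the plates' long sides lie along this point's y. Guards 26 mm high stand round a plate with 3 mm to spare: on each long side two, 20 mm long, 10 mm thick, centred at y = +-46 mm (inner faces x = +-31), open for fingers between them; at each end two at x = +-22 mm (inner faces y = +-58).
- carriage_post (a point): On the carriage's upright round wooden post, 20 mm thick, for pushing and pulling the carriage: this point is 15 mm below the post's top (top 102 mm above the table). It stands 108 mm from the nest's middle, towards the stand's -y.
- stop_knob (a joint): Turn of the depth-stop knob in rad, growing clockwise from above. At 0 its pointer looks along the stand's +x; at 1.40 the pointer is at the steel pin, the setting wanted. Friction 0.04 N m; stays where left. Range -0.3 to 2.6.
- knob_grip (a point): Middle of the knob's black bar grip, on its vertical axis, 74 mm above the table: the bar is 44 mm long along this point's x, 12 mm thick along its y, 26 mm high. The pointer is the flat steel tongue at the +x end.
- stop_mark (a point): Top of the upright steel pin, 8 mm thick, beside the knob's pedestal, at which the pointer is to look; 36 mm above the table.
- lock_nut (a joint): Turn of the lock nut in rad, clockwise from above: starts slack, 0 to 0.15; tight against its stop at 1.2. Friction 0.06 N m.
- nut_grip (a point): Middle of the hexagonal steel lock nut on the knob's axis, just under the knob: 50 mm across flats, 18 mm high (35 to 53 mm above the table), one pair of flats facing along this point's x, the others at 60 degree steps. The knob's bar fits between fingers that straddle the nut from above. The pedestal below it is 34 mm high, 72 mm across.
- plate0: Drilled plywood plate 110 x 56 x 8 mm with a 34 mm hole through its middle, 60 g. Origin: centre of its underside; long side along its x. Both faces are alike. May be absent.
- plate1: Another such plate. May be absent.
- plate2: Another such plate. May be absent.
- tray: Open aluminium tray 190 (x) x 160 (y) x 28 mm, walls and floor 6 mm, 0.8 kg, loose. Origin: centre of its underside.
- spray: Bystander: glass bottle 72 mm across, 110 mm high. Leave alone.
- teacup: Bystander: blue cup 80 mm across, 75 mm high. Leave alone.
- gluejar: Bystander: white jar 76 mm across, 85 mm high. Leave alone.
- offcut: Bystander: solid wooden block 100 x 45 x 30 mm. Leave alone.
- mallet: Bystander: hammer lying flat. Leave alone.
- driver: Bystander: screwdriver lying flat. Leave alone.
- tin: Bystander: dark steel tin 90 x 60 x 50 mm. Leave alone.
Mind the look-alikes: they are no part of the job. What is shaped like the plate2 but orange or red is not meant.

How it is judged:
By the outcome, as a careful person would: the job done as asked, in the order asked, and still so for the second after the job is handed in, with the robot touching nothing.
Of plate0, plate1, plate2 only 2 to 3 are there at a start; the rules pass over those that are not, and their reading is None.
At some moment in a run one of tray may be knocked a few centimetres aside while the robot is not near it.
Once in a run the grip may slacken for a moment while it holds something.
It also fails if it takes over 210 s, if anything falls off the work surface, if the arm or the gripper's body presses on something with over 40 N, if the wrist force passes 120 N, or if a joint passes its speed limit or range.

## Working session

There is one attempt and no reset: what is moved stays moved. The work goes in short steps, Python scripts to look and compute and a tool call to move; the robot and the scene stay as the last step left them, time stands still between calls to the robot, and variables do not carry over. Pictures are saved under pics/ and viewed, about 12 in all and at most 16, crops included, and the job is handed in when it is done.

Besides the shell and the picture viewer there is one more tool, called after "Request:" by a JSON object that holds its "api" and its "payload". move_arm: Moves the arm, as the interface text tells. Its arguments: {"type":"object","properties":{"commands":{"type":"array"},"jaw":{"type":"number"}},"required":["commands"]}

```bash
mkdir -p pics; ls
cat > h.py <<'E'
import numpy as np, cv2
from plant import get_obs, snapshot, calibration, close_job, ctrl
def snap(n,f):
    p,d=snapshot(n); cv2.imwrite('pics/'+f+'.png',p[:,:,::-1]); np.save('pics/'+f+'.npy',d); return p,d
def world(n,d):
    c=calibration(n);K=np.array(c['mtx']);T=np.array(c['T'])
    v,u=np.mgrid[:d.shape[0],:d.shape[1]]
    X=np.stack([(u-K[0,2])/K[0,0]*d,-(v-K[1,2])/K[1,1]*d,-d],-1)
    return X@T[:3,:3].T+T[:3,3]
E
python3 - <<'E'
from h import *
for n in('top','side'):
    c=calibration(n);print(c);snap(n,n+'0')
print(get_obs())
E
```

```text
pics
{'mtx': array([[530.0391748 ,   0.        , 279.23471949],
       [  0.        , 530.0391748 , 209.257725  ],
       [  0.        ,   0.        ,   1.        ]]), 'T': array([[-0.05916618,  0.97273824, -0.2242313 ,  0.15885521],
       [-0.9982377 , -0.05868113,  0.00883254, -0.01179583],
       [-0.0045664 ,  0.22435873,  0.97449593,  1.60857231],
       [ 0.        ,  0.        ,  0.        ,  1.        ]])}
{'mtx': array([[420.59773494,   0.        , 282.61306655],
       [  0.        , 420.59773494, 209.8937905 ],
       [  0.        ,   0.        ,   1.        ]]), 'T': array([[ 0.99468994,  0.04932827, -0.09032524,  0.36748226],
       [-0.10277107,  0.5228145 , -0.84622875, -1.15520664],
       [ 0.00548034,  0.85101805,  0.52510785,  0.83490674],
       [ 0.        ,  0.        ,  0.        ,  1.        ]])}
{'clock': 0.1, 'joint_pos': array([ 8.65222688e+01,  2.05860795e+01,  6.40190823e-01, -1.61256256e-02,
       -7.01369636e+01, -1.65054308e+01]), 'qvel': array([ 0.03727345,  0.02670545,  0.23548488,  0.14071091,  0.02461484,
       -0.11227298]), 'tau': array([-1.25158884e-03, -5.84165275e+01,  2.93747038e+01,  7.01547101e+00,
        1.00797607e-02, -5.36841083e-05]), 'tool_pos': array([0.23057957, 0.63393742, 0.22574445]), 'orientation': array([   6.13757748,   89.91577169, -103.85107456]), 'force': array([-0.26043433,  0.34368467, -0.23111165]), 'moment': array([ 0.01267239, -0.02241924, -0.01420909]), 'opening': 0.08780048432704357}
```

View pics/top0.png

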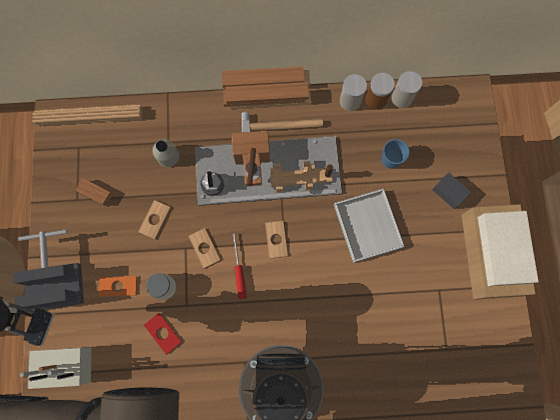

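View pics/side0.png

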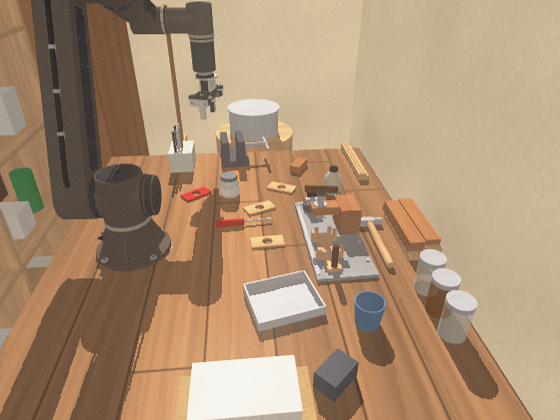

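Top view: stand around (195–340, 140–205), knob (212,183), carriage post (328,170), three plain plates at (154,219), (204,247), (276,240); tray (369,226). Orange and red decoys are at (118,286) and (163,333). The side view agrees.

Run:
```python
from h import *
p=cv2.imread('pics/top0.png');d=np.load('pics/top0.npy');W=world('top',d)
print('table z',np.median(W[300:320,300:340,2]))
def fit(mask,roi,name):
    u0,u1,v0,v1=roi
    m=np.zeros(mask.shape,bool);m[v0:v1,u0:u1]=mask[v0:v1,u0:u1]
    P=W[m]; r=cv2.minAreaRect(P[:,:2].astype(np.float32)*1000)
    print(name,m.sum(),np.round(r[0],1),np.round(r[1],1),round(r[2],1),'zmed',np.round(np.median(P[:,2])*1000,1))
z=W[:,:,2]*1000
pm=(z>4.5)&(z<14)
fit(pm,(135,176,198,242),'pA');fit(pm,(185,223,228,270),'pB');fit(pm,(262,292,217,262),'pC')
hsv=cv2.cvtColor(p,cv2.COLOR_BGR2HSV)
for (n,u,v) in (('A',154,219),('B',204,247),('C',276,240)):
    m=pm.copy().astype(np.uint8); k,l=cv2.connectedComponents(m)
    lab=np.bincount(l[v-10:v+11,u-10:u+11][m[v-10:v+11,u-10:u+11]>0]).argmax()
    P=W[l==lab][:,:2]*1000; r=cv2.minAreaRect(P.astype(np.float32)); print(n,len(P),r)
m=((z>20)&(z<36)).astype(np.uint8);fit(m>0,(330,410,180,270),'tray')
fit((z>8)&(z<16)&(hsv[:,:,1]<60),(190,345,130,210),'base')
for (n,r,zl,zh) in(('knobtop',(195,230,165,200),80,95),('post',(318,338,155,185),85,110),('bar',(235,268,140,195),160,190),('column',(225,280,125,165),100,112)):
    fit((z>zl)&(z<zh),r,n)
c=p[125:215,185:350];cv2.imwrite('pics/c1.png',cv2.resize(c,None,fx=4.8,fy=4.8,interpolation=cv2.INTER_CUBIC))
```

```text
table z -0.00044100705618732583
pA 578 [519.5 359.3] [124.7 139.3] 89.5 zmed 7.7
pB 540 [419.1 211.9] [113.8 128.4] 88.0 zmed 8.0
pC 517 [435.5 -12.5] [ 89.1 136.8] 86.9 zmed 8.0
A 466 ((520.9641723632812, 356.1620788574219), (71.31420135498047, 118.5726547241211), 62.022239685058594)
B 455 ((420.2375793457031, 212.24871826171875), (111.23121643066406, 64.34117889404297), 22.941370010375977)
C 443 ((433.5572509765625, -13.834403991699219), (119.1263198852539, 62.55758285522461), 3.5579216480255127)
tray 488 [ 494.1 -288. ] [262.4 162.5] 12.9 zmed 26.5
base 3816 [661.5  -1.6] [474.7 248.5] 84.6 zmed 12.1
knobtop 53 [615.5 177. ] [41.8 12.3] 4.5 zmed 86.2
post 40 [ 623.2 -181.6] [16.7 17. ] 3.8 zmed 101.0
bar 221 [619.   47.1] [107.9  31.5] 1.7 zmed 174.5
column 807 [697.8  49.3] [106.3 110.2] 0.1 zmed 106.4
```

View pics/c1.png

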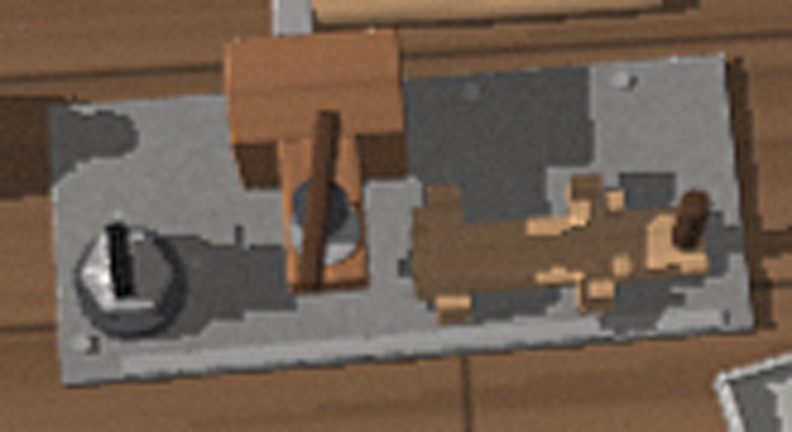

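```bash
cat > m.py <<'E'
from h import *
p=cv2.imread('pics/top0.png');d=np.load('pics/top0.npy');W=world('top',d);z=W[:,:,2]*1000
X=W*1000
m=(z>8)&(z<16);m[:130]=0;m[212:]=0;m[:,:188]=0;m[:,348:]=0
P=X[m][:,:2]
# front edge
pts=[]
for y in range(-190,215,6):
    s=P[(abs(P[:,1]-y)<3)]
    if len(s): pts.append((y,s[:,0].min()))
pts=np.array(pts);a=np.polyfit(pts[:,0],pts[:,1],1)
r=pts[:,1]-np.polyval(a,pts[:,0]);k=abs(r)<6;a=np.polyfit(pts[k,0],pts[k,1],1)
print('front x=',a,'yaw',np.degrees(np.arctan(-a[0])),k.sum(),len(k),np.std(r[k]))
for sgn in(1,-1):
    e=[]
    for x in range(580,730,5):
        s=P[abs(P[:,0]-x)<3]
        if len(s): e.append((x,sgn*(sgn*s[:,1]).max()))
    e=np.array(e);b=np.polyfit(e[:,0],e[:,1],1);q=e[:,1]-np.polyval(b,e[:,0]);kk=abs(q)<5;b=np.polyfit(e[kk,0],e[kk,1],1);print('side',sgn,b,np.polyval(b,[560,640]),kk.sum())
for n,zl,zh,roi in(('bar',170,180,(235,268,140,195)),('knob',83,90,(195,230,165,200)),('post',98,106,(318,338,155,185))):
    mm=(z>zl)&(z<zh);R=np.zeros_like(mm);R[roi[2]:roi[3],roi[0]:roi[1]]=1;Q=X[mm&R][:,:2]
    r=cv2.minAreaRect(Q.astype(np.float32));c=Q.mean(0);w,v=np.linalg.eigh(np.cov(Q.T));print(n,len(Q),c,r,np.degrees(np.arctan2(v[1,1],v[0,1])))
E
python3 m.py
```

```text
front x= [2.13862810e-05 5.58273134e+02] yaw -0.0012253436380269334 29 68 2.992659478503774
side 1 [-2.71008079e-03  2.29956345e+02] [228.43869945 228.22189299] 14
side -1 [ 2.16180888e-02 -2.33838127e+02] [-221.73199752 -220.00255042] 28
bar 160 [618.43761117  47.3364601 ] ((618.9664306640625, 47.338172912597656), (14.118228912353516, 109.03378295898438), 80.83521270751953) 170.5061650917959
knob 34 [615.22397963 177.24169383] ((616.7047119140625, 177.38633728027344), (39.46431350708008, 12.038286209106445), 5.077853679656982) -175.66718085453692
post 21 [ 623.62751876 -182.18772077] ((624.0316772460938, -182.15049743652344), (14.966402053833008, 15.219629287719727), 85.65233612060547) 171.9853430450195
```

```bash
cat >> h.py <<'E'
from scipy.spatial.transform import Rotation as Ro
def pose():
    o=get_obs();R=Ro.from_euler('xyz',o['orientation'],degrees=True).as_matrix()
    return o,R,np.degrees(np.arctan2(R[1,2],R[0,2]))
def go(x,y,z,th,half=False):
    "shift in present tool axes (cm), then spin (rad); th=jaw direction deg"
    o,R,t=pose();s=R.T@(np.array([x,y,z])-o['tool_pos']*1000)/10
    sp=(t-th+90)%180-90
    print('shift cm',np.round(s,2),'spin',round(np.radians(sp),3),'alt',round(np.radians(sp-180*np.sign(sp)),3),'| jaw',round(t,2),'j1,j6',o['joint_pos'][[0,5]].round(1),'tcp',(o['tool_pos']*1000).round(1),'F',o['force'].round(1),'open',round(o['opening']*1000,1),'t',round(o['clock'],1))
E
python3 -c "
from h import *
go(616.3,177.3,150,-85.5)"
```

```text
shift cm [ 7.63 51.86 29.72] spin -0.427 alt 2.714 | jaw -109.99 j1,j6 [ 86.5 -16.5] tcp [230.6 633.9 225.7] F [-0.3  0.3 -0.2] open 87.8 t 0.1
```

Request:
{"api": "move_arm", "payload": {"commands": [[[0,3.7,2.12,0],[0,3.7,2.12,0],[0,3.7,2.12,0],[0,3.7,2.12,0],[0,3.7,2.12,0],[0,3.7,2.12,0],[0,3.7,2.12,0],[0,3.7,2.12,0]]], "jaw": 6}}

```text
clock: 0.9
tool_pos: [0.4516, 0.3722, 0.2264]
orientation: [-33.9, 90.0, -143.9]
force: [-0.5, 0.9, 0.1]
opening: 0.0598
```

Request:
{"api": "move_arm", "payload": {"commands": [[[0,3.7,2.12,0],[0,3.7,2.12,0],[0,3.7,2.12,0],[0,3.7,2.12,0],[0,3.7,2.12,0],[0,3.7,2.12,0],[2.5,0,0,-0.142],[2.5,0,0,-0.142]]]}}

```text
clock: 1.7
tool_pos: [0.617, 0.1769, 0.1759]
orientation: [135.9, 90.0, 42.3]
force: [-0.6, 0.2, -0.4]
opening: 0.0599
```

Request:
{"api": "move_arm", "payload": {"commands": [[[2.5,0,0,-0.142],[0,0,0,0],[0,0,0,0]]]}}

```text
clock: 2.0
tool_pos: [0.6161, 0.1782, 0.1516]
orientation: [-40.0, 89.9, -125.8]
force: [-0.3, -0.5, 1.2]
opening: 0.06
```

Run:
```python
from h import *
go(616.3,177.3,65,-85.5)
p,d=snap('side','s1');cv2.imwrite('pics/s1c.png',cv2.resize(p[170:290,270:400,::-1],None,fx=5,fy=5,interpolation=cv2.INTER_CUBIC))
p,d=snap('top','t1')
```

```text
shift cm [8.66 0.02 0.08] spin -0.005 alt 3.136 | jaw -85.8 j1,j6 [33.5 60.6] tcp [616.1 178.2 151.6] F [-0.3 -0.5  1.2] open 60.0 t 2.0
```

View pics/s1c.png

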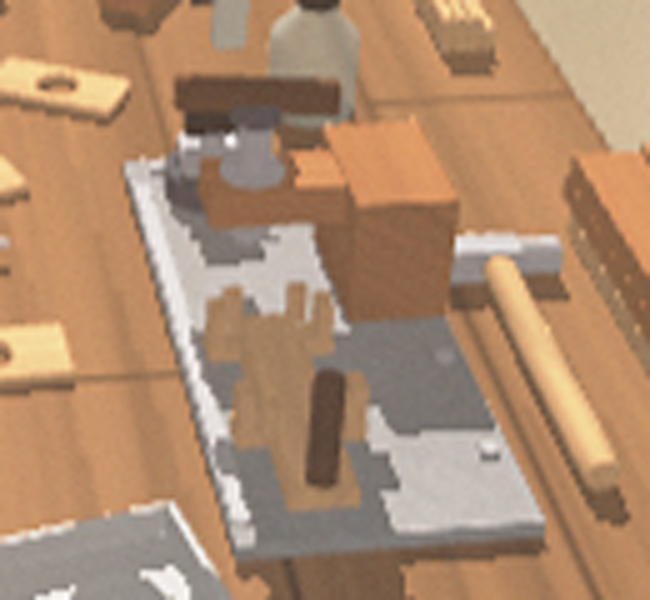

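The side crop shows the carriage with its post in front, the T-bar and the column. The gripper isn't visible where I expected it, so I'm checking the projection.

```bash
cat >> h.py <<'E'
def px(n,P):
    c=calibration(n);T=np.linalg.inv(np.array(c['T']));q=T[:3,:3]@np.array(P)/1+T[:3,3];K=c['mtx']
    return K[0,0]*q[0]/-q[2]+K[0,2],K[1,1]*-q[1]/-q[2]+K[1,2],-q[2]
E
python3 - <<'E'
from h import *
for P in([.616,.178,.152],[.6163,.1773,.087],[.619,.0473,.177],[.624,-.182,.102]): print(px('side',P),px('top',P))
a=cv2.imread('pics/s1.png');b=cv2.imread('pics/t1.png')
cv2.imwrite('pics/v2.png',np.hstack([cv2.resize(a[100:290,200:400],(400,380)),cv2.resize(b[100:290,160:360],(400,380))]))
E
```

```text
(np.float64(312.2759888290842), np.float64(174.19120960453844), np.float64(1.5092449040438862)) (np.float64(206.06749367758837), np.float64(172.03911780372525), np.float64(1.5202535788426326))
(np.float64(311.63446713805024), np.float64(190.1438883271569), np.float64(1.5428116515024062)) (np.float64(209.32463796785075), np.float64(178.29896270933818), np.float64(1.5836692661510066))
(np.float64(319.9426930171502), np.float64(185.247588944466), np.float64(1.3857860857308097)) (np.float64(251.03629752732016), np.float64(165.74709725517016), np.float64(1.4977182878282185))
(np.float64(334.2226661117788), np.float64(244.81554267961155), np.float64(1.2315805475942403)) (np.float64(329.5000599301935), np.float64(167.35194908927824), np.float64(1.5739519405554216))
```

View pics/v2.png

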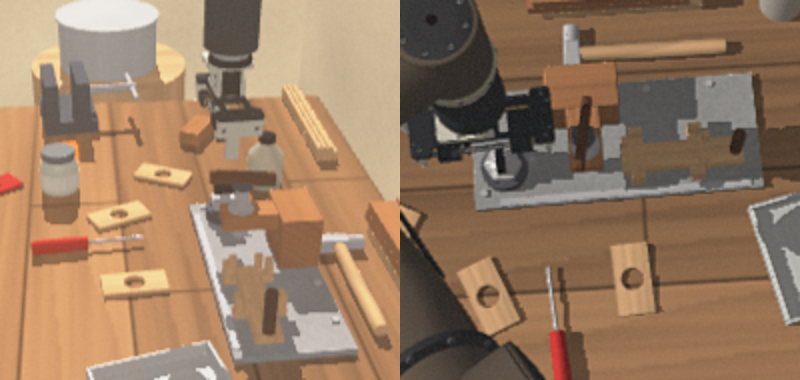

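The gripper hangs just over the knob, in line with its bar. Next: descend and grip.

Request:
{"api": "move_arm", "payload": {"commands": [[[2.9,0,0,0],[2.9,0,0,0],[2.8,0,0.1,0],[0,0,0,0],[0,0,0,0]]]}}

```text
clock: 2.6
tool_pos: [0.6169, 0.1778, 0.067]
orientation: [89.3, 89.9, 3.7]
force: [0.4, -0.0, 0.8]
opening: 0.0603
```

Request:
{"api": "move_arm", "payload": {"commands": [[[0,0,0,0],[0,0,0,0],[0,0,0,0],[0,0,0,0],[0,0,0,0]]], "jaw": 0}}

```text
clock: 3.1
tool_pos: [0.6163, 0.1774, 0.0659]
orientation: [120.0, 90.0, 34.4]
force: [-0.5, -0.6, -0.4]
opening: 0.0254
```

Run:
```python
from h import *
go(616.3,177.3,65,-169)
d=np.load('pics/top0.npy');W=world('top',d)*1000
for v in range(170,178):print(v,[tuple(int(a) for a in W[v,u].round()) for u in range(231,239)])
```

```text
shift cm [0.09 0.   0.01] spin 1.456 alt -1.686 | jaw -85.58 j1,j6 [33.5 61. ] tcp [616.3 177.4  65.9] F [-0.5 -0.6 -0.4] open 25.4 t 3.1
170 [(662, 118, 13), (662, 115, 11), (663, 112, 7), (659, 108, 19), (663, 106, 4), (661, 102, 12), (659, 99, 16), (659, 95, 16)]
171 [(657, 117, 19), (659, 115, 11), (660, 112, 7), (661, 109, 3), (658, 105, 11), (656, 102, 16), (656, 99, 17), (659, 96, 8)]
172 [(655, 118, 14), (654, 115, 14), (655, 112, 13), (656, 109, 7), (657, 106, 5), (655, 102, 11), (656, 100, 5), (654, 96, 13)]
173 [(652, 118, 12), (652, 115, 12), (653, 112, 9), (652, 109, 9), (652, 106, 10), (650, 102, 16), (652, 99, 9), (649, 96, 17)]
174 [(648, 118, 14), (650, 115, 7), (646, 111, 20), (648, 109, 14), (647, 105, 14), (649, 103, 10), (646, 99, 17), (645, 96, 20)]
175 [(647, 119, 6), (646, 115, 9), (644, 112, 14), (646, 109, 9), (646, 106, 7), (643, 102, 15), (646, 100, 8), (642, 96, 18)]
176 [(643, 119, 10), (642, 115, 13), (642, 112, 11), (642, 109, 11), (643, 106, 7), (641, 103, 14), (642, 100, 10), (640, 96, 14)]
177 [(639, 119, 12), (640, 116, 7), (639, 112, 12), (639, 109, 11), (639, 106, 9), (640, 103, 4), (638, 100, 13), (639, 97, 7)]
```

Request:
{"api": "move_arm", "payload": {"commands": [[[0,0,0,0],[0,0,0,0],[0,0,0,0],[0,0,0,0]]]}}

```text
clock: 3.5
tool_pos: [0.6162, 0.1764, 0.0656]
orientation: [-22.4, 89.9, -108.0]
force: [0.9, -5.6, 1.8]
opening: 0.0117
```

Request:
{"api": "move_arm", "payload": {"commands": [[[0,0,0,0.12],[0,0,0,0.12],[0,0,0,0.12],[0,0,0,0.12],[0,0,0,0.12],[0,0,0,0.12],[0,0,0,0.12],[0,0,0,0.12]]]}}

```text
clock: 4.3
tool_pos: [0.6174, 0.179, 0.0657]
orientation: [-177.1, 89.8, 42.0]
force: [4.0, 3.8, -3.5]
opening: 0.0115
```

Request:
{"api": "move_arm", "payload": {"commands": [[[0,0,0,0.12],[0,0,0,0.12],[0,0,0,0.12],[0,0,0,0.136],[0,0,0,0],[0,0,0,0],[0,0,0,0]]]}}

```text
clock: 5.0
tool_pos: [0.6188, 0.1797, 0.0657]
orientation: [-156.8, 89.7, 34.2]
force: [7.8, 5.6, -7.7]
opening: 0.0121
```

Run:
```python
from h import *
go(616.3,177.3,120,-169)
```

```text
shift cm [-5.44  0.17  0.26] spin 0.001 alt -3.141 | jaw -168.96 j1,j6 [ 33.5 -22.5] tcp [618.8 179.7  65.7] F [ 7.8  5.6 -7.7] open 12.1 t 5.0
```

Request:
{"api": "move_arm", "payload": {"commands": [[[0,0,0,0],[0,0,0,0],[0,0,0,0],[0,0,0,0],[-3.5,0,0,0],[-3.5,0,0,0],[-3.5,0,0,0],[0,-4,0,0]]], "jaw": 6}}

```text
clock: 5.8
tool_pos: [0.6115, 0.2151, 0.1767]
orientation: [-167.7, 89.5, 23.1]
force: [0.7, 0.6, 0.1]
opening: 0.0597
```

Request:
{"api": "move_arm", "payload": {"commands": [[[0,-4,0,0],[0,-4,0,0],[0,-4,0,0],[0,0,0,0],[0,0,0,0]]], "jaw": 7.5}}

```text
clock: 6.3
tool_pos: [0.585, 0.3352, 0.1702]
orientation: [26.7, 90.0, -142.2]
force: [-0.1, 0.5, 0.3]
opening: 0.0749
```

```bash
sed -i "s/^p=cv2.*/import sys;F=sys.argv[1];p=cv2.imread('pics\/'+F+'.png');d=np.load('pics\/'+F+'.npy');W=world('top',d);z=W[:,:,2]*1000/" m.py
python3 - <<'E'
from h import *
go(619,176.5,120,55)
p,d=snap('top','t2');snap('side','s2')
c=p[140:215,190:350,::-1];cv2.imwrite('pics/t2c.png',cv2.resize(c,None,fx=5,fy=5,interpolation=cv2.INTER_CUBIC))
E
python3 m.py t2
```

```text
shift cm [ 5.02 16.23 -0.29] spin -0.766 alt 2.375 | jaw -168.9 j1,j6 [ 46.3 -35.2] tcp [585.  335.2 170.2] F [-0.1  0.5  0.3] open 74.9 t 6.3
front x= [-7.60697972e-03  5.58995112e+02] yaw 0.43583942603765274 22 68 1.792247898075857
side 1 [2.28890004e-02 2.11642652e+02] [224.46049194 226.29161198] 25
side -1 [ 8.09638779e-03 -2.25940905e+02] [-221.40692827 -220.75921725] 24
bar 159 [618.5803374   47.43999119] ((619.2240600585938, 47.259918212890625), (14.576583862304688, 110.84040832519531), 81.14801788330078) 170.7489516944766
knob 44 [616.40553123 176.75698592] ((616.2846069335938, 177.46661376953125), (11.724021911621094, 43.487396240234375), 9.866744041442871) 99.17943801661905
post 24 [ 624.15851145 -181.75327311] ((624.0281982421875, -181.52951049804688), (15.931939125061035, 15.163941383361816), 4.2254838943481445) 75.11559047483506
```

View pics/t2c.png

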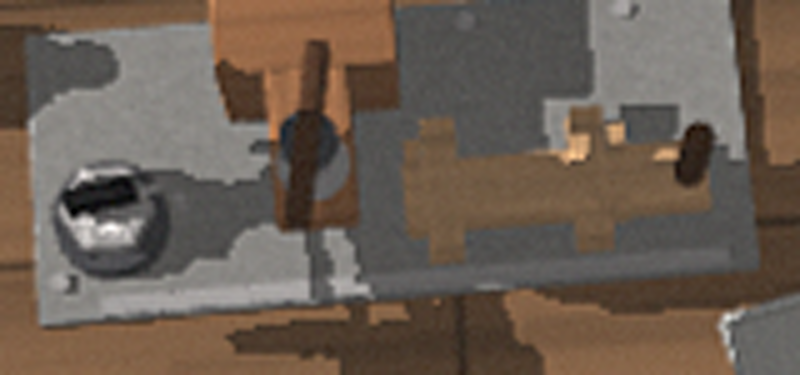

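Run:
```python
from h import *
p=cv2.imread('pics/top0.png');S=cv2.cvtColor(p,cv2.COLOR_BGR2HSV)[:,:,1].astype(float)
c=calibration('top');K=c['mtx'];T=c['T']
def ray(u,v,z):
    r=T[:3,:3]@np.array([(u-K[0,2])/K[0,0],-(v-K[1,2])/K[1,1],-1]);s=(z-T[2,3])/r[2];return (T[:3,3]+s*r)*1000
E=[]
for u in range(205,335):
    for v in range(210,188,-1):
        if S[v,u]<75:
            t=v+(75-S[v,u])/(S[v+1,u]-S[v,u]+1e-6);E.append(ray(u,t,0)[:2]);break
E=np.array(E)
for i in range(4):
    a=np.polyfit(E[:,1],E[:,0],1);r=E[:,0]-np.polyval(a,E[:,1]);E=E[abs(r)<max(2*r.std(),1)]
print(a,'yaw',np.degrees(np.arctan(-a[0])),len(E),r.std(),'x at y=47',np.polyval(a,47))
for f,e in(('top0',0),('t2',1)):
    q=cv2.imread('pics/'+f+'.png')[160:205,190:255]
    q=cv2.resize(q,(400,277),interpolation=cv2.INTER_CUBIC);q=(255*(q/255.)**.5).astype(np.uint8)
    globals()['q%d'%e]=q
s=cv2.imread('pics/s2.png')[180:220,290:350];s=(255*(cv2.resize(s,(400,267),interpolation=cv2.INTER_CUBIC)/255.)**.5).astype(np.uint8)
o=np.zeros((560,800,3),np.uint8);o[:277,:400]=q0;o[:277,400:]=q1;o[285:552,:400]=s;cv2.imwrite('pics/v3.png',o)
```

```text
[-2.30970054e-02  5.62549820e+02] yaw 1.3231256790018597 128 0.30468445112556924 x at y=47 561.4642607569251
```

View pics/v3.png

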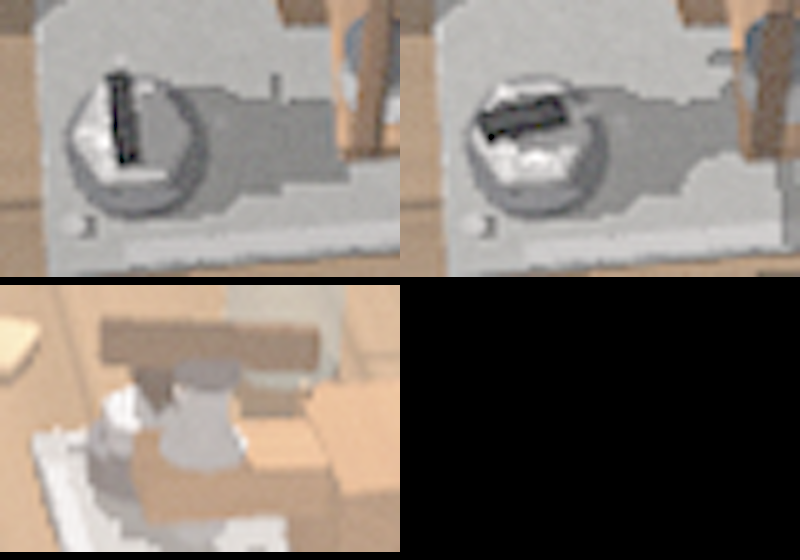

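Request:
{"api": "move_arm", "payload": {"commands": [[[0,4.05,-0.06,0],[0,4.05,-0.06,0],[0,4.05,-0.06,0],[0,4.05,-0.06,0],[0.8,0,0,-0.135],[0.8,0,0,-0.135],[0.8,0,0,-0.135],[0.8,0,0,-0.135]]]}}

```text
clock: 7.2
tool_pos: [0.619, 0.1741, 0.1386]
orientation: [168.9, 90.0, 31.0]
force: [0.5, 1.2, 0.1]
opening: 0.0751
```

Request:
{"api": "move_arm", "payload": {"commands": [[[0.8,0,0,-0.135],[0.8,0,0,-0.127],[0,0,0,0],[0,0,0,0]]]}}

```text
clock: 7.6
tool_pos: [0.619, 0.1749, 0.1228]
orientation: [30.0, 90.0, -93.4]
force: [-1.0, -0.5, 0.4]
opening: 0.075
```

Run:
```python
from h import *
go(618.4,176.7,43,57)
```

```text
shift cm [ 7.98 -0.15 -0.12] spin -0.006 alt 3.136 | jaw -123.33 j1,j6 [33.1 23.5] tcp [619.  174.9 122.8] F [-1.  -0.5  0.4] open 75.0 t 7.6
```

Request:
{"api": "move_arm", "payload": {"commands": [[[2,-0.15,-0.12,0],[2,0,0,0],[2,0,0,0],[1.9,0,0,0],[0,0,0,0],[0,0,0,0]]]}}

```text
clock: 8.2
tool_pos: [0.6187, 0.1775, 0.0442]
orientation: [88.4, 90.0, -34.8]
force: [0.3, -0.1, 0.8]
opening: 0.075
```

Request:
{"api": "move_arm", "payload": {"commands": [[[0,0,0,0],[0,0,0,0],[0,0,0,0],[0,0,0,0],[0,0,0,0],[0,0,0,0]]], "jaw": 3}}

```text
clock: 8.8
tool_pos: [0.6181, 0.1774, 0.0443]
orientation: [21.6, 90.0, -101.5]
force: [-3.3, -1.8, 6.7]
opening: 0.0494
```

Run:
```python
from h import *
go(618.4,176.7,43,-7.5)
```

```text
shift cm [0.13 0.06 0.04] spin 1.125 alt -2.017 | jaw -123.05 j1,j6 [33.4 23.6] tcp [618.1 177.4  44.3] F [-3.3 -1.8  6.7] open 49.4 t 8.8
```

Request:
{"api": "move_arm", "payload": {"commands": [[[0,0,0,0.13],[0,0,0,0.13],[0,0,0,0.13],[0,0,0,0.13],[0,0,0,0.13],[0,0,0,0.13],[0,0,0,0.13],[0,0,0,0.13]]]}}

```text
clock: 9.6
tool_pos: [0.6194, 0.1782, 0.0443]
orientation: [-157.4, 89.9, 19.7]
force: [2.1, 0.1, 0.8]
opening: 0.05
```

Request:
{"api": "move_arm", "payload": {"commands": [[[0,0,0,0.09],[0,0,0,0.06],[0,0,0,0],[0,0,0,0],[0,0,0,0]]]}}

```text
clock: 10.1
tool_pos: [0.6196, 0.1781, 0.0443]
orientation: [-151.5, 89.9, 17.4]
force: [4.9, -0.9, 2.5]
opening: 0.0498
```

Run:
```python
from h import *
go(618.4,176.7,43,-7.5);print(get_obs()['moment'],get_obs()['force'])
```

```text
shift cm [0.13 0.16 0.09] spin -0.063 alt 3.079 | jaw 168.89 j1,j6 [ 33.4 -44.5] tcp [619.6 178.1  44.3] F [ 4.9 -0.9  2.5] open 49.8 t 10.1
[-0.16023587 -1.87896864  0.5157443 ] [ 4.94044327 -0.87409628  2.46279475]
```

Request:
{"api": "move_arm", "payload": {"commands": [[[0,0,0,0.04],[0,0,0,0],[0,0,0,0]]]}}

```text
clock: 10.4
tool_pos: [0.6196, 0.1784, 0.0442]
orientation: [-153.5, 89.8, 13.2]
force: [5.1, 1.1, 1.0]
opening: 0.0502
```

Run:
```python
from h import *
go(618.4,176.7,160,-7.5);print(get_obs()['moment'],get_obs()['force'])
```

```text
shift cm [-11.58   0.18   0.05] spin -0.101 alt 3.041 | jaw 166.71 j1,j6 [ 33.4 -46.7] tcp [619.6 178.4  44.2] F [5.1 1.1 1. ] open 50.2 t 10.4
[ 0.24078778 -1.96632737  1.51599395] [5.12638491 1.11055211 1.04168313]
```

Request:
{"api": "move_arm", "payload": {"commands": [[[0,0,0,-0.04],[0,0,0,0],[0,0,0,0],[0,0,0,0],[0,0,0,0],[-4,0,0,0],[-4,0,0,0],[-4,0,0,0]]], "jaw": 8.6}}

```text
clock: 11.2
tool_pos: [0.6179, 0.1774, 0.1646]
orientation: [41.7, 89.9, -149.6]
force: [2.0, 1.4, 0.6]
opening: 0.0861
```

```bash
cat >> h.py <<'E'
def ray(n,u,v,z):
    c=calibration(n);K=c['mtx'];T=c['T']
    r=T[:3,:3]@np.array([(u-K[0,2])/K[0,0],-(v-K[1,2])/K[1,1],-1]);s=(z-T[2,3])/r[2];return (T[:3,3]+s*r)*1000
E
python3 - <<'E'
from h import *
p=cv2.imread('pics/top0.png')
for n,u,v in(('A',154,219),('B',204,247),('C',276,240)):
    k=4;c=cv2.resize(p[v-30:v+30,u-30:u+30],None,fx=k,fy=k,interpolation=cv2.INTER_CUBIC)
    g=c[:,:,1];t,_=cv2.threshold(g,0,255,cv2.THRESH_OTSU);t=max(t,0)
    m=(g>t).astype(np.uint8);m=cv2.morphologyEx(m,cv2.MORPH_OPEN,np.ones((7,7)))
    cs,_=cv2.findContours(m,cv2.RETR_CCOMP,cv2.CHAIN_APPROX_NONE)
    big=max([q for q in cs],key=cv2.contourArea)
    P=np.array([ray('top',u-30+(x+.5)/k-.5,v-30+(y+.5)/k-.5,.008)[:2] for x,y in big[:,0]],np.float32)
    r=cv2.minAreaRect(P);M=cv2.moments(P.reshape(-1,1,2));print(n,t,np.round(r[0],1),np.round(r[1],1),round(r[2],1),'cent',round(M['m10']/M['m00'],1),round(M['m01']/M['m00'],1),'area',M['m00'])
    h=[q for q in cs if 200<cv2.contourArea(q)<6000 and q is not big]
    for q in h:
        x,y=q[:,0].mean(0);print('  hole?',cv2.contourArea(q),ray('top',u-30+(x+.5)/k-.5,v-30+(y+.5)/k-.5,.008)[:2].round(1))
go(523,355,150,62+90)
E
```

```text
A 113.0 [519.8 362.9] [ 56.3 110.8] 63.6 cent 519.6 363.0 area 5960.025386531372
  hole? 1718.5 [519.6 363. ]
B 116.0 [421.3 211.6] [110.8  58. ] 22.6 cent 421.4 211.4 area 6009.690595816122
  hole? 1768.0 [421.7 211.9]
C 117.0 [435.  -10.2] [111.2  56.8] 3.0 cent 434.9 -9.9 area 5917.344410366186
  hole? 1751.5 [434.9 -10. ]
shift cm [  1.46 -15.57  12.77] spin 0.292 alt -2.849 | jaw 168.75 j1,j6 [ 33.4 -44.6] tcp [617.9 177.4 164.6] F [2.  1.4 0.6] open 86.1 t 11.2
```

Run:
```python
from h import *
for q in((437,130),(583,125),(445,245),(595,235)):print(ray('top',190+q[0]/5,140+q[1]/5,.045).round(1))
d=np.load('pics/t2.npy');W=world('top',d)*1000;z=W[:,:,2]
m=((z>42)&(z<56)&(W[:,:,1]<-0)&(W[:,:,1]>-220)&(W[:,:,0]>560)&(W[:,:,0]<690)).astype(np.uint8)
n,l,s,c=cv2.connectedComponentsWithStats(m)
for i in range(1,n):
    if s[i,4]>3:print(s[i,4],W[l==i].mean(0).round(1))
```

```text
[655.7 -28.4  45. ]
[ 653.4 -118.5   45. ]
[582.1 -29.   45. ]
[ 582.8 -120.9   45. ]
4 [682.2  -3.2  47.8]
27 [ 659.1 -119.9   49. ]
19 [657.2 -27.1  49.5]
10 [ 645.5 -137.8   49.9]
13 [641.9 -11.2  48.1]
5 [ 621.3 -175.3   46.2]
4 [ 618.4 -187.8   48.6]
14 [ 600.5 -138.1   50.2]
13 [598.8 -11.4  48.1]
26 [ 586.6 -121.    48.6]
26 [585.9 -29.4  49.1]
```

Request:
{"api": "move_arm", "payload": {"commands": [[[0,-3.26,2.65,0],[0,-3.26,2.65,0],[0,-3.26,2.65,0],[0,-3.26,2.65,0],[0,-3.26,2.65,0],[1,0,0,-0.13],[1,0,0,-0.13],[1,0,0,-0.13]]]}}

```text
clock: 12.0
tool_pos: [0.5195, 0.3638, 0.1331]
orientation: [-12.9, 90.0, 178.6]
force: [-0.0, -0.1, -0.4]
opening: 0.0858
```

Request:
{"api": "move_arm", "payload": {"commands": [[[1,0,0,-0.13],[1,0,0,-0.13],[1,0,0,-0.13],[1,0,0,-0.13],[1,0,0,-0.13],[1,0,0,-0.13],[1,0,0,-0.136],[0,0,0,0]]]}}

```text
clock: 12.8
tool_pos: [0.5192, 0.3625, 0.062]
orientation: [-19.2, 89.8, -135.5]
force: [0.9, -0.5, 0.3]
opening: 0.086
```

Run:
```python
from h import *
go(519.7,363,3,63.6)
p,d=snap('top','t3');c=cv2.resize(p[150:260,110:240,::-1],None,fx=5,fy=5,interpolation=cv2.INTER_CUBIC);cv2.imwrite('pics/t3c.png',c)
```

```text
shift cm [ 5.9   0.03 -0.08] spin 0.001 alt -3.14 | jaw -116.32 j1,j6 [52.5 11.2] tcp [519.2 362.5  62. ] F [ 0.9 -0.5  0.3] open 86.0 t 12.8
```

View pics/t3c.png

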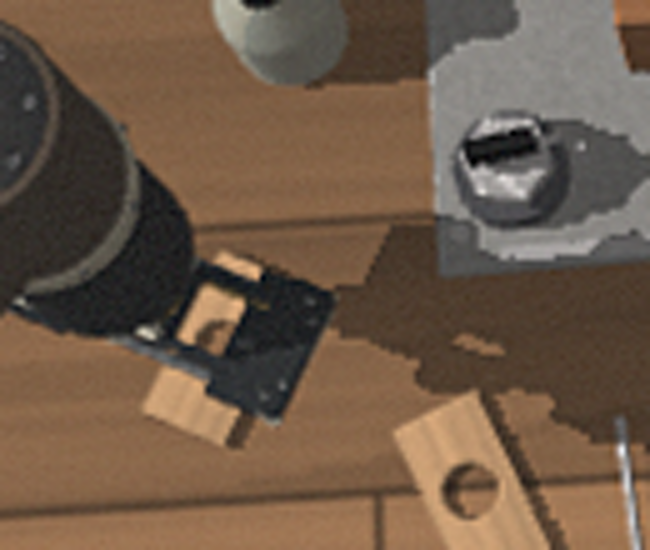

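The gripper straddles plate A squarely. The knob pointer faces the pin, visible as a bright dot at (580,145) in the crop.

Request:
{"api": "move_arm", "payload": {"commands": [[[2,0.03,-0.08,0],[2,0,0,0],[1.4,0,0,0],[0.5,0,0,0],[0,0,0,0],[0,0,0,0]]]}}

```text
clock: 13.45
tool_pos: [0.5211, 0.3644, 0.0053]
orientation: [154.8, 89.9, 38.4]
force: [0.0, 0.4, -0.3]
opening: 0.0859
```

Request:
{"api": "move_arm", "payload": {"commands": [[[0,0,0,0],[0,0,0,0],[0,0,0,0],[0,0,0,0],[0,0,0,0],[0,0,0,0]]], "jaw": 4}}

```text
clock: 14.05
tool_pos: [0.5207, 0.3639, 0.0048]
orientation: [55.8, 90.0, -60.6]
force: [-1.2, -1.1, 2.5]
opening: 0.055
```

Run:
```python
from h import *
go(519.7,363,150,63.6)
k=ray('top',226,179,.036);print(k,np.degrees(np.arctan2(k[1]-176.7,k[0]-616.5)))
```

```text
shift cm [-14.52  -0.05   0.13] spin -0.0 alt 3.142 | jaw -116.4 j1,j6 [52.5 11.1] tcp [520.7 363.9   4.8] F [-1.2 -1.1  2.5] open 55.0 t 14.1
[626.2659379  132.29664404  36.        ] -77.59602820869677
```

Request:
{"api": "move_arm", "payload": {"commands": [[[-2,0,0,0],[-4,0,0,0],[-4.5,0,0,0],[-4.5,0,0,0],[-4.5,0,0,0],[-3,0,0,0],[0,1.44,1.73,0],[0,2.87,3.47,0]]]}}

```text
clock: 14.85
tool_pos: [0.5361, 0.2996, 0.2299]
orientation: [175.3, 89.9, 59.1]
force: [0.6, -0.4, -1.1]
opening: 0.0551
```

Request:
{"api": "move_arm", "payload": {"commands": [[[0,2.87,3.47,0],[0,2.87,3.47,0],[0,2.87,3.47,0],[0,2.87,3.47,0],[0,2.87,3.47,0],[0,2.87,3.47,0],[0,2.87,3.47,0],[0,2.87,3.47,0]]]}}

```text
clock: 15.65
tool_pos: [0.618, -0.0547, 0.2288]
orientation: [-71.4, 89.9, 172.2]
force: [0.8, -0.0, -0.8]
opening: 0.0549
```

Request:
{"api": "move_arm", "payload": {"commands": [[[0,1.43,1.74,0.136],[0,0,0,0.136],[0,0,0,0.136],[0,0,0,0.136],[0,0,0,0.136],[0,0,0,0.136],[0,0,0,0.136],[0,0,0,0.135]]]}}

```text
clock: 16.45
tool_pos: [0.6228, -0.0748, 0.2285]
orientation: [-5.0, 89.9, 175.9]
force: [-0.4, 0.6, -0.2]
opening: 0.0551
```

Request:
{"api": "move_arm", "payload": {"commands": [[[4,0,0,0],[4,0,0,0],[2,0,0,0],[0,0,0,0],[0,0,0,0],[0,0,0,0]]]}}

```text
clock: 17.05
tool_pos: [0.6245, -0.0746, 0.1311]
orientation: [179.2, 89.9, 0.5]
force: [0.7, 0.6, 0.1]
opening: 0.0549
```

Run:
```python
from h import *
go(623.8,-74.6,31,1.3)
p,d=snap('top','t4');c=cv2.resize(p[140:210,240:360,::-1],None,fx=6,fy=6,interpolation=cv2.INTER_CUBIC);cv2.imwrite('pics/t4c.png',c)
```

```text
shift cm [10.01  0.    0.09] spin 0.0 alt -3.141 | jaw -178.67 j1,j6 [11.  -9.7] tcp [624.5 -74.6 131.1] F [0.7 0.6 0.1] open 54.9 t 17.1
```

Request:
{"api": "move_arm", "payload": {"commands": [[[2.5,0,0.07,0],[2.5,0,0,0],[1.5,0,0,0],[1.2,0,0,0],[1,0,0,0],[0.7,0,0,0],[0.5,0,0,0],[0,0,0,0]]]}}

```text
clock: 17.9
tool_pos: [0.6226, -0.0745, 0.0303]
orientation: [7.5, 90.0, -171.2]
force: [0.0, 0.3, -0.8]
opening: 0.055
```

Run:
```python
from h import *
go(623.8,-74.6,28.8,1.3)
```

```text
shift cm [ 0.15  0.01 -0.12] spin 0.0 alt -3.141 | jaw -178.68 j1,j6 [11.  -9.7] tcp [622.6 -74.5  30.3] F [ 0.   0.3 -0.8] open 55.0 t 17.9
```

Request:
{"api": "move_arm", "payload": {"commands": [[[0.1,0,-0.06,0],[0,0,0,0],[0,0,0,0]]]}}

```text
clock: 18.2
tool_pos: [0.6237, -0.0745, 0.03]
orientation: [-173.4, 90.0, 7.9]
force: [-0.1, -0.5, -0.6]
opening: 0.055
```

Request:
{"api": "move_arm", "payload": {"commands": [[[0,0,0,0],[0,0,0,0],[0,0,0,0],[0,0,0,0],[-3,0,0,0],[-4,0,0,0],[-4,0,0,0],[0,0,0,0]]], "jaw": 8}}

```text
clock: 19.0
tool_pos: [0.627, -0.0745, 0.1461]
orientation: [179.5, 89.4, 0.8]
force: [1.1, -0.3, 0.1]
opening: 0.0801
```

Run:
```python
from h import *
go(435.4,-9.6,60,93); go(421.8,211.9,60,112.6)
```

```text
shift cm [ 8.41 -6.95 19.08] spin 1.543 alt -1.599 | jaw -178.62 j1,j6 [11.  -9.7] tcp [627.  -74.5 146.1] F [ 1.1 -0.3  0.1] open 80.1 t 19.0
shift cm [  8.4  -29.12  19.91] spin 1.201 alt -1.941 | jaw -178.62 j1,j6 [11.  -9.7] tcp [627.  -74.5 146.1] F [ 1.1 -0.3  0.1] open 80.1 t 19.0
```

Request:
{"api": "move_arm", "payload": {"commands": [[[0,-1.39,3.82,0],[0,-1.39,3.82,0],[0,-1.39,3.82,0],[0,-1.39,3.82,0],[0,-1.39,3.8,0],[0.7,0,0,-0.133],[0.7,0,0,-0.133],[0.7,0,0,-0.133]]]}}

```text
clock: 19.8
tool_pos: [0.431, -0.009, 0.1188]
orientation: [179.9, 89.9, 24.4]
force: [0.7, 0.1, -0.7]
opening: 0.0801
```

Request:
{"api": "move_arm", "payload": {"commands": [[[0.7,0,0,-0.133],[0.7,0,0,-0.133],[0.7,0,0,-0.133],[0.7,0,0,-0.133],[0.7,0,0,-0.133],[0.7,0,0,-0.133],[0.7,0,0,-0.133],[0.7,0,0,-0.133]]]}}

```text
clock: 20.6
tool_pos: [0.4311, -0.0094, 0.0623]
orientation: [119.0, 90.0, 24.4]
force: [-0.5, -0.0, -0.3]
opening: 0.0798
```

Request:
{"api": "move_arm", "payload": {"commands": [[[0.6,0,0,-0.136],[0,0,0,0],[0,0,0,0]]]}}

```text
clock: 20.9
tool_pos: [0.4311, -0.0094, 0.0567]
orientation: [61.1, 90.0, -26.1]
force: [-0.3, -0.4, -0.3]
opening: 0.0799
```

Run:
```python
from h import *
go(435.4,-9.6,4,93)
p,d=snap('top','t5');snap('side','s5')
d=np.load('pics/t5.npy');W=world('top',d)*1000
print('nest z',[np.round(np.median(W[v-1:v+2,u-1:u+2,2]),1) for u,v in ((293,168),(295,184),(283,176),(300,174))])
o=np.zeros((420,800,3),np.uint8);c=cv2.resize(p[130:270,240:370,::-1],(390,420),interpolation=cv2.INTER_CUBIC);o[:,:390]=c
s=cv2.imread('pics/s5.png');o[:,400:]=cv2.resize(s[180:300,270:384],(400,420),interpolation=cv2.INTER_CUBIC);cv2.imwrite('pics/v5.png',o)
```

```text
shift cm [5.27 0.43 0.04] spin -0.005 alt 3.137 | jaw -87.29 j1,j6 [25.2 67.5] tcp [431.1  -9.4  56.7] F [-0.3 -0.4 -0.3] open 79.9 t 20.9
nest z [np.float64(16.7), np.float64(31.8), np.float64(32.9), np.float64(31.7)]
```

View pics/v5.png

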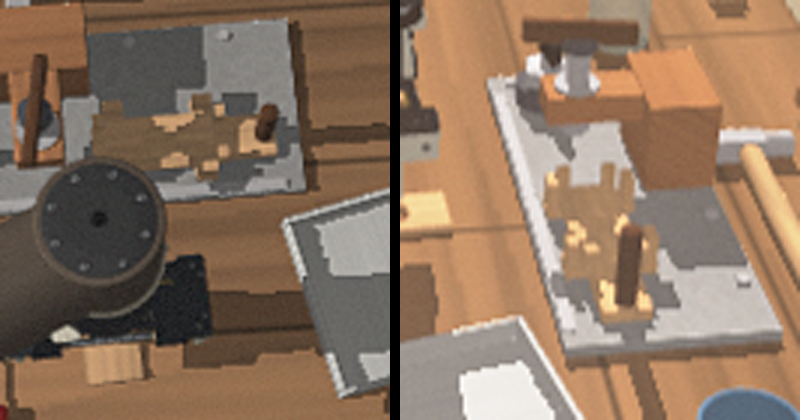

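Plate A's surface reads about 32 mm in the nest, so it lies flat. Now gripping plate C.

Request:
{"api": "move_arm", "payload": {"commands": [[[2,0.43,0.04,0],[2,0,0,0],[1,0,0,0],[0.3,0,0,0],[0,0,0,0],[0,0,0,0]]]}}

```text
clock: 21.6
tool_pos: [0.4358, -0.0094, 0.0042]
orientation: [105.1, 89.9, 18.0]
force: [-0.0, -0.9, 0.8]
opening: 0.08
```

Request:
{"api": "move_arm", "payload": {"commands": [[[0,0,0,0],[0,0,0,0],[0,0,0,0],[0,0,0,0],[0,0,0,0],[0,0,0,0]]], "jaw": 4}}

```text
clock: 22.2
tool_pos: [0.4354, -0.0096, 0.0038]
orientation: [83.4, 90.0, -3.6]
force: [-0.8, 0.2, 5.1]
opening: 0.0555
```

Run:
```python
from h import *
go(623.8,-74.6,130,1.3)
```

```text
shift cm [-12.62  18.48   7.46] spin -1.542 alt 1.599 | jaw -87.06 j1,j6 [24.9 68.1] tcp [435.4  -9.6   3.8] F [-0.8  0.2  5.1] open 55.5 t 22.2
```

Request:
{"api": "move_arm", "payload": {"commands": [[[-2,0,0,0],[-4,0,0,0],[-4.6,0,0,0],[-2,0,0,0],[0,3.7,1.49,0],[0,3.7,1.49,0],[0,3.7,1.49,0],[0,3.7,1.49,0]]]}}

```text
clock: 23.0
tool_pos: [0.5874, -0.0621, 0.1292]
orientation: [-127.9, 90.0, 145.1]
force: [0.7, 2.5, -0.5]
opening: 0.0554
```

Request:
{"api": "move_arm", "payload": {"commands": [[[0,3.7,1.5,0],[0,0,0,0.134],[0,0,0,0.134],[0,0,0,0.134],[0,0,0,0.134],[0,0,0,0.134],[0,0,0,0.134],[0,0,0,0.134]]]}}

```text
clock: 23.8
tool_pos: [0.6235, -0.0745, 0.1289]
orientation: [-44.9, 89.9, 174.0]
force: [-0.6, -0.4, -0.7]
opening: 0.0553
```

Request:
{"api": "move_arm", "payload": {"commands": [[[0,0,0,0.134],[0,0,0,0.134],[0,0,0,0.134],[0,0,0,0.134],[0,0,0,0.125],[0,0,0,0],[0,0,0,0]]]}}

```text
clock: 24.5
tool_pos: [0.6237, -0.0746, 0.1291]
orientation: [-3.5, 90.0, 178.0]
force: [0.5, -0.1, -0.9]
opening: 0.0555
```

Run:
```python
from h import *
go(623.8,-74.6,37,1.3)
```

```text
shift cm [ 9.21  0.   -0.02] spin 0.004 alt -3.138 | jaw -178.48 j1,j6 [11.  -9.4] tcp [623.7 -74.6 129.1] F [ 0.5 -0.1 -0.9] open 55.5 t 24.5
```

Request:
{"api": "move_arm", "payload": {"commands": [[[2.5,0,0,0],[2.5,0,0,0],[1.5,0,0,0],[1,0,0,0],[1,0,0,0],[0.6,0,0,0],[0.1,0,0,0],[0,0,0,0]]]}}

```text
clock: 25.3
tool_pos: [0.6242, -0.0746, 0.0379]
orientation: [171.9, 90.0, -6.8]
force: [-0.1, 0.2, -1.3]
opening: 0.0553
```

Request:
{"api": "move_arm", "payload": {"commands": [[[0,0,0,0],[0,0,0,0],[0,0,0,0],[0,0,0,0],[-3,0,0,0],[-4,0,0,0],[-4,0,0,0],[0,0,0,0]]], "jaw": 8}}

```text
clock: 26.1
tool_pos: [0.6275, -0.0746, 0.1542]
orientation: [179.6, 89.4, 0.9]
force: [1.1, 0.6, 0.4]
opening: 0.0797
```

Run:
```python
from h import *
go(422.2,212.2,60,112.6)
```

```text
shift cm [  9.21 -29.17  19.93] spin 1.2 alt -1.941 | jaw -178.62 j1,j6 [11.  -9.6] tcp [627.5 -74.6 154.2] F [1.1 0.6 0.4] open 79.7 t 26.1
```

Request:
{"api": "move_arm", "payload": {"commands": [[[0,0,4,0],[0,0,4,0],[0,0,4,0],[0,0,4,0],[0,0,3.93,0],[0,-4.17,0,0],[0,-4.17,0,0],[0,-4.17,0,0]]]}}

```text
clock: 26.9
tool_pos: [0.4215, 0.047, 0.1482]
orientation: [-150.6, 89.9, 30.7]
force: [1.1, 0.8, 0.9]
opening: 0.0798
```

Request:
{"api": "move_arm", "payload": {"commands": [[[0,-4.17,0,0],[0,-4.17,0,0],[0,-4.17,0,0],[0,-4.15,0,0],[1,0,0,0.133],[1,0,0,0.133],[1,0,0,0.133],[1,0,0,0.133]]]}}

```text
clock: 27.7
tool_pos: [0.4179, 0.2127, 0.1072]
orientation: [-100.3, 90.0, 50.2]
force: [-0.1, 0.2, 0.5]
opening: 0.0802
```

Request:
{"api": "move_arm", "payload": {"commands": [[[1,0,0,0.133],[1,0,0,0.133],[1,0,0,0.133],[1,0,0,0.133],[1,0,0,0.136],[0,0,0,0],[0,0,0,0],[0,0,0,0]]]}}

```text
clock: 28.5
tool_pos: [0.4182, 0.2127, 0.0581]
orientation: [-70.7, 89.9, 42.0]
force: [-0.3, 0.6, 0.7]
opening: 0.0799
```

Run:
```python
from h import *
go(422.0,212.0,4,112.6)
p,d=snap('top','t6');W=world('top',d)*1000
print('nest z',[np.round(np.median(W[v-1:v+2,u-1:u+2,2]),1) for u,v in ((293,168),(295,184),(283,176),(300,174))])
```

```text
shift cm [ 5.41 -0.31 -0.21] spin 0.003 alt -3.139 | jaw 112.75 j1,j6 [  51.1 -118.4] tcp [418.2 212.7  58.1] F [-0.3  0.6  0.7] open 79.9 t 28.5
nest z [np.float64(36.9), np.float64(38.0), np.float64(38.0), np.float64(40.2)]
```

Request:
{"api": "move_arm", "payload": {"commands": [[[2,-0.31,-0.21,0],[2,0,0,0],[1.1,0,0,0],[0.3,0,0,0],[0,0,0,0],[0,0,0,0]]]}}

```text
clock: 29.15
tool_pos: [0.422, 0.2121, 0.0042]
orientation: [-70.9, 89.9, 41.7]
force: [0.1, -0.6, 0.7]
opening: 0.0801
```

Request:
{"api": "move_arm", "payload": {"commands": [[[0,0,0,0],[0,0,0,0],[0,0,0,0],[0,0,0,0],[0,0,0,0],[0,0,0,0]]], "jaw": 4}}

```text
clock: 29.75
tool_pos: [0.4217, 0.2117, 0.0038]
orientation: [-76.5, 90.0, 36.1]
force: [-2.2, -0.3, 5.6]
opening: 0.0551
```

Run:
```python
from h import *
go(422.2,-74.6,150,1.3)
```

```text
shift cm [-14.62  10.94 -26.46] spin -1.2 alt 1.942 | jaw 112.57 j1,j6 [  50.7 -118.1] tcp [421.7 211.7   3.8] F [-2.2 -0.3  5.6] open 55.1 t 29.8
```

Request:
{"api": "move_arm", "payload": {"commands": [[[-2,0,0,0],[-4,0,0,0],[-4.6,0,0,0],[-4,0,0,0],[0,1.56,-3.78,0],[0,1.56,-3.78,0],[0,1.56,-3.78,0],[0,1.56,-3.78,0]]]}}

```text
clock: 30.55
tool_pos: [0.4215, 0.0467, 0.1496]
orientation: [-51.5, 90.0, 61.1]
force: [0.6, -0.1, -0.2]
opening: 0.0551
```

Request:
{"api": "move_arm", "payload": {"commands": [[[0,1.56,-3.78,0],[0,1.56,-3.78,0],[0,1.56,-3.78,0],[0,0,0,-0.133],[0,0,0,-0.133],[0,0,0,-0.133],[0,0,0,-0.133],[0,0,0,-0.133]]]}}

```text
clock: 31.35
tool_pos: [0.422, -0.0747, 0.1492]
orientation: [21.0, 90.0, 171.9]
force: [0.4, -0.7, -0.1]
opening: 0.0554
```

Request:
{"api": "move_arm", "payload": {"commands": [[[0,0,0,-0.133],[0,0,0,-0.133],[0,0,0,-0.133],[0,0,0,-0.136],[0,0,0,0],[0,0,0,0],[0,0,0,0]]]}}

```text
clock: 32.05
tool_pos: [0.4222, -0.0746, 0.1494]
orientation: [-5.8, 90.0, 175.3]
force: [-0.3, -0.5, -0.8]
opening: 0.0551
```

Run:
```python
from h import *
go(623.8,-74.6,130,1.3)
```

```text
shift cm [  1.94   0.4  -20.16] spin -0.003 alt 3.139 | jaw -178.86 j1,j6 [ 16.6 -15.4] tcp [422.2 -74.6 149.4] F [-0.3 -0.5 -0.8] open 55.1 t 32.0
```

Request:
{"api": "move_arm", "payload": {"commands": [[[0.4,0.1,-4,0],[0.4,0.1,-4,0],[0.4,0.1,-4,0],[0.4,0.1,-4,0],[0.34,0,-4.16,-0.003],[0,0,0,0],[0,0,0,0],[0,0,0,0]]]}}

```text
clock: 32.85
tool_pos: [0.6231, -0.074, 0.1298]
orientation: [0.7, 89.9, -177.9]
force: [-0.3, 0.2, -0.3]
opening: 0.0551
```

Run:
```python
from h import *
go(623.8,-74.6,45,1.3)
```

```text
shift cm [ 8.48  0.06 -0.07] spin 0.002 alt -3.14 | jaw -178.58 j1,j6 [11.  -9.6] tcp [623.1 -74.  129.8] F [-0.3  0.2 -0.3] open 55.1 t 32.9
```

Request:
{"api": "move_arm", "payload": {"commands": [[[2.5,0.06,-0.07,0],[2.5,0,0,0],[1.5,0,0,0],[0.9,0,0,0],[0.6,0,0,0],[0.35,0,0,0],[0.1,0,0,0],[0,0,0,0]]]}}

```text
clock: 33.65
tool_pos: [0.6249, -0.0745, 0.0462]
orientation: [-177.7, 90.0, 3.8]
force: [0.1, 0.5, -0.0]
opening: 0.0552
```

Request:
{"api": "move_arm", "payload": {"commands": [[[0,0,0,0],[0,0,0,0],[0,0,0,0],[0,0,0,0],[-2,0,0,0],[-3,0,0,0],[-3,0,0,0],[-0.5,0,0,0]]], "jaw": 8}}

```text
clock: 34.45
tool_pos: [0.6269, -0.0745, 0.1348]
orientation: [179.4, 89.6, 1.0]
force: [0.4, -0.3, 0.0]
opening: 0.08
```

Request:
{"api": "move_arm", "payload": {"commands": [[[0,3.6,0,0],[0,3.6,0,0],[0,3.55,0,0],[0,0,0,0],[0,0,0,0],[0,0,0,0]]], "jaw": 6}}

```text
clock: 35.05
tool_pos: [0.6273, -0.1815, 0.1303]
orientation: [-25.7, 90.0, 155.8]
force: [-0.4, -1.1, -0.6]
opening: 0.0599
```

Run:
```python
from h import *
go(626.4,-182,78,1.3)
p,d=snap('top','t7');W=world('top',d)*1000
print('nest z',[np.round(np.median(W[v-1:v+2,u-1:u+2,2]),1) for u,v in ((293,168),(295,184),(283,176),(300,174))])
c=cv2.resize(p[140:270,250:420,::-1],None,fx=4,fy=4,interpolation=cv2.INTER_CUBIC);cv2.imwrite('pics/t7c.png',c)
```

```text
shift cm [5.23 0.05 0.09] spin 0.003 alt -3.138 | jaw -178.51 j1,j6 [0.9 0.6] tcp [ 627.3 -181.5  130.3] F [-0.4 -1.1 -0.6] open 59.9 t 35.0
nest z [np.float64(50.2), np.float64(44.0), np.float64(674.2), np.float64(49.8)]
```

View pics/t7c.png

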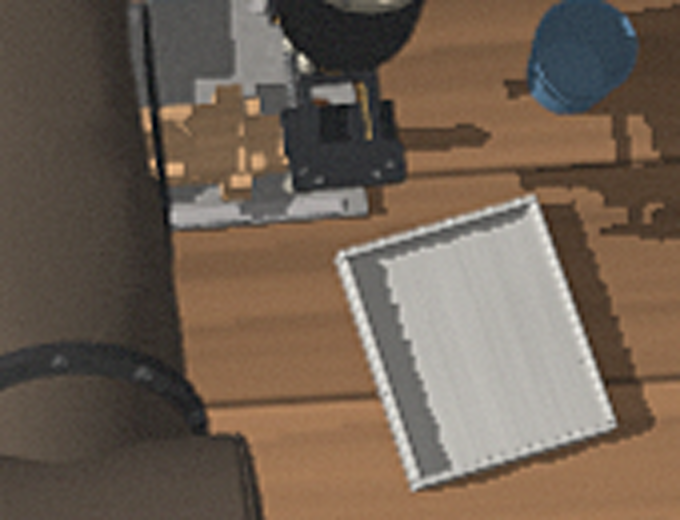

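Request:
{"api": "move_arm", "payload": {"commands": [[[2.5,0.05,0.09,0],[1.7,0,0,0],[1,0,0,0],[0,0,0,0],[0,0,0,0]]]}}

```text
clock: 35.6
tool_pos: [0.6271, -0.1821, 0.0792]
orientation: [144.6, 90.0, -33.9]
force: [-1.1, -0.4, 0.7]
opening: 0.0603
```

Request:
{"api": "move_arm", "payload": {"commands": [[[0,0,0,0],[0,0,0,0],[0,0,0,0],[0,0,0,0],[0,0,0,0],[0,0,0,0],[0,0,0,0],[0,0,0,0]]], "jaw": 0}}

```text
clock: 36.4
tool_pos: [0.6274, -0.1825, 0.0788]
orientation: [171.4, 89.9, -7.1]
force: [4.1, -0.4, -2.6]
opening: 0.019
```

Run:
```python
from h import *
go(624,-60,78,1.3)
for n in('side','top'):
    p,d=snap(n,n+'8');W=world(n,d).reshape(-1,3)*1000
    c,s=np.cos(np.radians(1.3)),np.sin(np.radians(1.3));q=W[:,:2]-[623.8,-74.6];lx=q@[c,s];ly=q@[-s,c]
    for a,b in((-26,-9),(9,26)):
        for e,f in((-54,-20),(20,54)):
            k=(lx>a)&(lx<b)&(ly>e)&(ly<f)&(W[:,2]<90)&(W[:,2]>10);print(n,a,e,k.sum(),np.percentile(W[k,2],[10,50,90]).round(1) if k.sum()>3 else '')
```

```text
shift cm [  0.08 -12.26   0.02] spin 0.004 alt -3.138 | jaw -178.5 j1,j6 [0.9 0.6] tcp [ 627.4 -182.5   78.8] F [ 4.1 -0.4 -2.6] open 19.0 t 36.4
side -26 -54 35 [46.1 48.9 50.2]
side -26 20 23 [47.1 48.8 51.4]
side 9 -54 3 
side 9 20 0 
top -26 -54 59 [44.1 47.7 53.2]
top -26 20 0 
top 9 -54 57 [42.6 47.3 52.3]
top 9 20 5 [48.7 50.9 55. ]
```

Request:
{"api": "move_arm", "payload": {"commands": [[[0,-0.8,0,0],[0,-1.6,0,0],[0,-1.6,0,0],[0,-1.6,0,0],[0,-1.6,0,0],[0,-1.6,0,0],[0,-1.6,0,0],[0,-0.9,0,0]]]}}

```text
clock: 37.3
tool_pos: [0.6248, -0.0686, 0.0789]
orientation: [175.6, 89.9, -2.9]
force: [7.7, -2.8, -4.0]
opening: 0.019
```

Request:
{"api": "move_arm", "payload": {"commands": [[[0,-0.5,0,0],[0,-0.3,0,0],[0,-0.3,0,0],[0,-0.3,0,0],[0,0,0,0],[0,0,0,0]]]}}

```text
clock: 37.9
tool_pos: [0.6246, -0.0599, 0.0789]
orientation: [103.9, 89.7, -74.6]
force: [11.8, -22.2, -7.1]
opening: 0.0191
```

Run:
```python
from h import *
go(624,-61,78,1.3);print(get_obs()['moment'])
```

```text
shift cm [0.09 0.11 0.06] spin 0.003 alt -3.138 | jaw -178.52 j1,j6 [ 12.5 -11.3] tcp [624.6 -59.9  78.9] F [ 11.8 -22.2  -7.1] open 19.1 t 37.9
[-8.30820446 -4.14054817  0.02786423]
```

Request:
{"api": "move_arm", "payload": {"commands": [[[0,0.2,0,0],[0,0,0,0],[0,0,0,0],[0,0,0,0],[0,0,0,0],[-2,0,0,0],[-4,0,0,0],[-4,0,0,0]]], "jaw": 6}}

```text
clock: 38.7
tool_pos: [0.6226, -0.0573, 0.1792]
orientation: [9.3, 89.9, -169.2]
force: [0.6, 0.2, 1.0]
opening: 0.06
```

Request:
{"api": "move_arm", "payload": {"commands": [[[-4,0,0,0],[0,-3.6,0,-0.1],[0,-3.6,0,-0.1],[0,-3.6,0.3,-0.1],[0,0,0,-0.14],[0,0,0,-0.14],[0,0,0,-0.14],[0,0,0,-0.14]]]}}

```text
clock: 39.5
tool_pos: [0.6066, 0.0491, 0.2187]
orientation: [-89.6, 90.0, 141.6]
force: [0.9, 1.1, -0.4]
opening: 0.0599
```

Request:
{"api": "move_arm", "payload": {"commands": [[[0,0,0,-0.14],[0,0,0,-0.14],[0,0,0,-0.14],[0,0,0,-0.106],[0,0,0,0],[0,0,0,0],[0,0,0,0]]]}}

```text
clock: 40.2
tool_pos: [0.6068, 0.0487, 0.2187]
orientation: [-97.8, 90.0, 162.9]
force: [0.3, -0.6, 0.0]
opening: 0.06
```

Run:
```python
from h import *
go(621.3,46.8,156,-99.1)
```

```text
shift cm [ 6.27  1.47 -0.04] spin -0.002 alt 3.139 | jaw -99.23 j1,j6 [23.  57.8] tcp [606.8  48.7 218.7] F [ 0.3 -0.6  0. ] open 60.0 t 40.2
```

Request:
{"api": "move_arm", "payload": {"commands": [[[0,1.47,-0.04,0],[2.5,0,0,0],[2.5,0,0,0],[1.2,0,0,0],[0,0,0,0],[0,0,0,0]]]}}

```text
clock: 40.8
tool_pos: [0.6219, 0.0467, 0.1574]
orientation: [77.2, 90.0, -21.9]
force: [1.5, 0.4, 1.0]
opening: 0.0597
```

Run:
```python
from h import *
go(621.3,46.8,156,-99.1)
p,d=snap('top','t9');p2,_=snap('side','s9')
c=cv2.resize(p[130:210,190:350,::-1],(640,320),interpolation=cv2.INTER_CUBIC);e=cv2.resize(p2[170:270,260:400,::-1],(640,457)[:2],interpolation=cv2.INTER_CUBIC)[:280]
cv2.imwrite('pics/v9.png',np.vstack([c,e]))
```

```text
shift cm [ 0.14 -0.06  0.  ] spin -0.0 alt 3.141 | jaw -99.11 j1,j6 [22.2 58.7] tcp [621.9  46.7 157.4] F [1.5 0.4 1. ] open 59.7 t 40.8
```

View pics/v9.png

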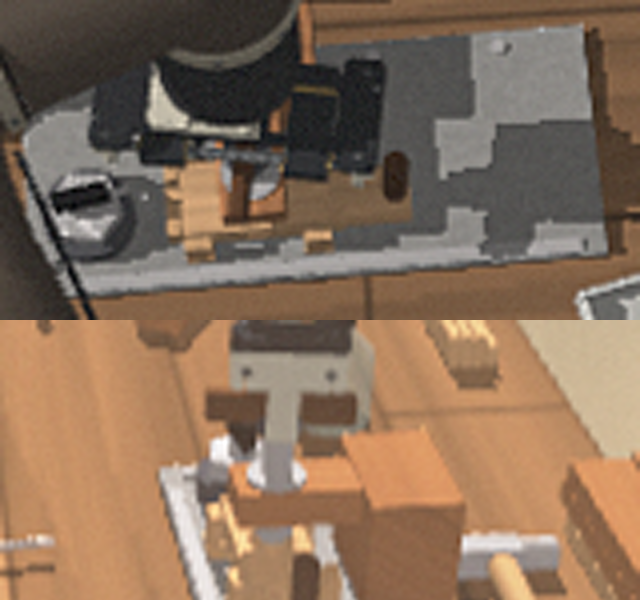

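The carriage is home and the jaws straddle the T-bar, so I'm gripping it.

Request:
{"api": "move_arm", "payload": {"commands": [[[0.1,0,0,0],[0,0,0,0],[0,0,0,0],[0,0,0,0],[0,0,0,0],[0,0,0,0],[0,0,0,0],[0,0,0,0]]], "jaw": 0}}

```text
clock: 41.7
tool_pos: [0.6215, 0.0467, 0.1556]
orientation: [-155.9, 90.0, 105.0]
force: [-0.7, 0.0, -0.1]
opening: 0.0139
```

```bash
cat >> h.py <<'E'
def tap(prev=None):
    o,R,t=pose();a=np.radians(1.3-(t+90))%np.pi
    print('tap mod pi',round(a,3),'rad; bar z0',round(o['tool_pos'][2]*1000,1));return a
E
python3 - <<'E'
from h import *
go(621.3,46.8,156,-99.1);tap();print(get_obs()['moment'])
E
```

```text
shift cm [-0.04 -0.02 -0.01] spin -0.0 alt 3.142 | jaw -99.1 j1,j6 [22.2 58.7] tcp [621.5  46.7 155.6] F [-0.7  0.  -0.1] open 13.9 t 41.7
tap mod pi 0.182 rad; bar z0 155.6
[-0.02554212  0.01479884 -0.04255944]
```

Request:
{"api": "move_arm", "payload": {"commands": [[[0.0535,0,0,0.14],[0.0535,0,0,0.14],[0.0535,0,0,0.14],[0.0535,0,0,0.14],[0.0535,0,0,0.14],[0.0535,0,0,0.14],[0.0535,0,0,0.14],[0.0535,0,0,0.14]]]}}

```text
clock: 42.5
tool_pos: [0.6219, 0.0472, 0.1514]
orientation: [-159.8, 89.9, 36.6]
force: [0.2, 1.7, -1.4]
opening: 0.0135
```

Run:
```python
from h import *
go(621.3,46.8,156,-99.1);tap();print(get_obs()['moment'])
```

```text
shift cm [-0.46  0.02  0.07] spin -1.125 alt 2.016 | jaw -163.58 j1,j6 [22.2 -5.8] tcp [621.9  47.2 151.4] F [ 0.2  1.7 -1.4] open 13.5 t 42.5
tap mod pi 1.307 rad; bar z0 151.4
[ 0.80010952 -0.50877999  0.07273055]
```

Tracking well. Finishing stroke 1, with its pause, then the quarter turn back.

Request:
{"api": "move_arm", "payload": {"commands": [[[0.0535,0,0,0.14],[0.0535,0,0,0.14],[0.0535,0,0,0.14],[0.0535,0,0,0.14],[0.0535,0,0,0.14],[0.0535,0,0,0.14],[0.0535,0,0,0.14],[0.0535,0,0,0.14]]]}}

```text
clock: 43.3
tool_pos: [0.6225, 0.0471, 0.1472]
orientation: [-116.3, 89.9, 15.9]
force: [4.2, 0.6, -1.6]
opening: 0.0137
```

Request:
{"api": "move_arm", "payload": {"commands": [[[0.0535,0,0,0.14],[0.0535,0,0,0.14],[0.0535,0,0,0.14],[0.0535,0,0,0.14],[0.038,0,0,0.1],[0.022,0,0,0.058],[0,0,0,0],[0,0,0,0]]]}}

```text
clock: 44.1
tool_pos: [0.6225, 0.0467, 0.1444]
orientation: [-85.6, 89.9, 5.9]
force: [6.1, -1.1, -4.3]
opening: 0.0138
```

Request:
{"api": "move_arm", "payload": {"commands": [[[0,0,0,0],[0,0,0,0],[0,0,0,0]]]}}

```text
clock: 44.4
tool_pos: [0.6225, 0.0467, 0.1444]
orientation: [-84.8, 89.9, 6.7]
force: [5.4, -1.1, -3.9]
opening: 0.0142
```

Run:
```python
from h import *
go(621.3,46.8,156,-99.1);tap();print(get_obs()['moment'])
```

```text
shift cm [-1.16  0.12  0.01] spin 0.186 alt -2.956 | jaw 91.54 j1,j6 [  22.2 -110.7] tcp [622.5  46.7 144.4] F [ 5.4 -1.1 -3.9] open 14.2 t 44.4
tap mod pi 3.137 rad; bar z0 144.4
[-0.53270759 -2.51219285 -0.15886749]
```

Request:
{"api": "move_arm", "payload": {"commands": [[[-0.0535,0,0,-0.14],[-0.0535,0,0,-0.14],[-0.0535,0,0,-0.14],[-0.0535,0,0,-0.14],[-0.0535,0,0,-0.14],[-0.0535,0,0,-0.14],[-0.0535,0,0,-0.14],[-0.0535,0,0,-0.14]]]}}

```text
clock: 45.2
tool_pos: [0.6222, 0.0472, 0.1487]
orientation: [-126.0, 89.9, 30.1]
force: [3.3, 0.7, -2.9]
opening: 0.014
```

Request:
{"api": "move_arm", "payload": {"commands": [[[-0.0535,0,0,-0.14],[-0.0535,0,0,-0.14],[-0.0535,0,0,-0.14],[-0.01,0,0,-0.027],[0,0,0,0],[0,0,0,0],[0,0,0,0],[0,0,0,0]]]}}

```text
clock: 46.0
tool_pos: [0.6218, 0.047, 0.1504]
orientation: [-148.5, 89.9, 32.7]
force: [4.4, 3.7, -2.8]
opening: 0.0141
```

Run:
```python
from h import *
go(621.3,46.8,156,-99.1);tap();print(get_obs()['moment'])
```

```text
shift cm [-0.56  0.02  0.05] spin -1.392 alt 1.749 | jaw -178.86 j1,j6 [ 22.2 -21.1] tcp [621.8  47.  150.4] F [ 4.4  3.7 -2.8] open 14.1 t 46.0
tap mod pi 1.574 rad; bar z0 150.4
[ 1.30111407 -1.85398239  0.10686251]
```

Request:
{"api": "move_arm", "payload": {"commands": [[[0,0,0,0],[0,0,0,0],[0,0,0,0],[0,0,0,0],[-1.6,0,0,0],[-1.6,0,0,0],[-0.5,0,0,0],[0,0,0,-0.13]]], "jaw": 5}}

```text
clock: 46.8
tool_pos: [0.6217, 0.0467, 0.1882]
orientation: [-168.6, 89.9, 20.1]
force: [0.5, -0.5, -0.1]
opening: 0.0501
```

Request:
{"api": "move_arm", "payload": {"commands": [[[0,0,0,-0.14],[0,0,0,-0.14],[0,0,0,-0.14],[0,0,0,-0.14],[0,0,0,-0.14],[0,0,0,-0.14],[0,0,0,-0.14],[0,0,0,-0.14]]]}}

```text
clock: 47.6
tool_pos: [0.621, 0.0465, 0.1868]
orientation: [-63.3, 89.9, -170.2]
force: [0.2, 0.1, -0.9]
opening: 0.0497
```

Request:
{"api": "move_arm", "payload": {"commands": [[[0,0,0,-0.14],[0,0,0,-0.14],[0,0,0,-0.14],[0,0,0,-0.14],[0,0,0,-0.14],[0,0,0,-0.14],[0,0,0,-0.14],[0,0,0,-0.14]]]}}

```text
clock: 48.4
tool_pos: [0.621, 0.0465, 0.1867]
orientation: [-128.8, 89.9, -171.5]
force: [-0.5, 0.2, 0.4]
opening: 0.0502
```

Request:
{"api": "move_arm", "payload": {"commands": [[[0,0,0,-0.14],[0,0,0,-0.14],[0,0,0,-0.14],[0,0,0,-0.14],[0,0,0,-0.14],[0,0,0,-0.07],[0,0,0,0],[0,0,0,0]]]}}

```text
clock: 49.2
tool_pos: [0.6212, 0.0466, 0.187]
orientation: [-172.5, 90.0, -171.5]
force: [0.1, -0.3, 0.2]
opening: 0.05
```

Run:
```python
from h import *
go(621.5,46.8,150.4,-178.7);tap()
```

```text
shift cm [3.66 0.02 0.03] spin -0.006 alt 3.136 | jaw 0.97 j1,j6 [ 22.2 158.8] tcp [621.2  46.6 187. ] F [ 0.1 -0.3  0.2] open 50.0 t 49.2
tap mod pi 1.577 rad; bar z0 187.0
```

Request:
{"api": "move_arm", "payload": {"commands": [[[1.5,0.02,0.03,-0.003],[1.5,0,0,0],[0.65,0,0,0],[0,0,0,0],[0,0,0,0]]]}}

```text
clock: 49.7
tool_pos: [0.622, 0.0469, 0.1513]
orientation: [-24.5, 90.0, -23.3]
force: [0.7, -0.8, 0.5]
opening: 0.0502
```

Request:
{"api": "move_arm", "payload": {"commands": [[[0,0,0,0],[0,0,0,0],[0,0,0,0],[0,0,0,0],[0,0,0,0],[0,0,0,0],[0,0,0,0]]], "jaw": 0}}

```text
clock: 50.4
tool_pos: [0.6221, 0.0469, 0.151]
orientation: [4.5, 90.0, 5.8]
force: [0.9, -0.6, -0.1]
opening: 0.0136
```

Run:
```python
from h import *
go(621.5,46.8,150.4,-178.7);tap();print(get_obs()['moment'])
```

```text
shift cm [ 0.06 -0.01 -0.06] spin -0.0 alt 3.141 | jaw 1.28 j1,j6 [ 22.2 159.1] tcp [622.1  46.9 151. ] F [ 0.9 -0.6 -0.1] open 13.6 t 50.4
tap mod pi 1.571 rad; bar z0 151.0
[-0.14485738 -0.65774746 -0.0500276 ]
```

Request:
{"api": "move_arm", "payload": {"commands": [[[0.0535,0,0,0.14],[0.0535,0,0,0.14],[0.0535,0,0,0.14],[0.0535,0,0,0.14],[0.0535,0,0,0.14],[0.0535,0,0,0.14],[0.0535,0,0,0.14],[0.0535,0,0,0.14]]]}}

```text
clock: 51.2
tool_pos: [0.6223, 0.0469, 0.1467]
orientation: [61.4, 89.9, -1.8]
force: [1.4, -1.6, -0.4]
opening: 0.0142
```

Request:
{"api": "move_arm", "payload": {"commands": [[[0.0535,0,0,0.14],[0.0535,0,0,0.14],[0.0535,0,0,0.14],[0.0535,0,0,0.14],[0.0535,0,0,0.14],[0.0535,0,0,0.14],[0.0535,0,0,0.14],[0.0535,0,0,0.14]]]}}

```text
clock: 52.0
tool_pos: [0.6223, 0.0467, 0.1425]
orientation: [113.1, 89.9, -14.3]
force: [2.1, -1.6, -0.2]
opening: 0.0139
```

Run:
```python
from h import *
go(621.5,46.8,150.4,-178.7);tap();print(get_obs()['moment'])
```

```text
shift cm [-0.79 -0.07  0.04] spin 0.896 alt -2.246 | jaw -127.37 j1,j6 [22.2 30.4] tcp [622.3  46.7 142.5] F [ 2.1 -1.6 -0.2] open 13.9 t 52.0
tap mod pi 0.675 rad; bar z0 142.5
[-0.56466535 -1.04817619  0.08205312]
```

Request:
{"api": "move_arm", "payload": {"commands": [[[0.0535,0,0,0.14],[0.0535,0,0,0.14],[0.0535,0,0,0.14],[0.0535,0,0,0.14],[0.0535,0,0,0.14],[0.0535,0,0,0.14],[0.0225,0,0,0.059],[0,0,0,0]]]}}

```text
clock: 52.8
tool_pos: [0.6222, 0.0466, 0.139]
orientation: [146.8, 90.0, -31.8]
force: [2.1, -1.3, -0.4]
opening: 0.0136
```

Request:
{"api": "move_arm", "payload": {"commands": [[[0,0,0,0],[0,0,0,0],[0,0,0,0],[0,0,0,0]]]}}

```text
clock: 53.2
tool_pos: [0.622, 0.0467, 0.139]
orientation: [162.6, 90.0, -15.9]
force: [3.2, -3.5, -0.7]
opening: 0.0141
```

Run:
```python
from h import *
go(621.5,46.8,150.4,-178.7);tap();print(get_obs()['moment'])
```

```text
shift cm [-1.14 -0.01  0.05] spin 0.003 alt -3.139 | jaw -178.54 j1,j6 [ 22.2 -20.8] tcp [622.   46.7 139. ] F [ 3.2 -3.5 -0.7] open 14.1 t 53.2
tap mod pi 1.568 rad; bar z0 139.0
[-1.4294614  -1.6597675   0.00344307]
```

Request:
{"api": "move_arm", "payload": {"commands": [[[-0.0535,0,0,-0.14],[-0.0535,0,0,-0.14],[-0.0535,0,0,-0.14],[-0.0535,0,0,-0.14],[-0.0535,0,0,-0.14],[-0.0535,0,0,-0.14],[-0.0535,0,0,-0.14],[-0.0535,0,0,-0.14]]]}}

```text
clock: 54.0
tool_pos: [0.6221, 0.0469, 0.1433]
orientation: [119.4, 90.0, 5.4]
force: [3.5, -3.2, -1.0]
opening: 0.0138
```

Request:
{"api": "move_arm", "payload": {"commands": [[[-0.0535,0,0,-0.14],[-0.0535,0,0,-0.14],[-0.0535,0,0,-0.14],[-0.0115,0,0,-0.03],[0,0,0,0],[0,0,0,0],[0,0,0,0],[0,0,0,0]]]}}

```text
clock: 54.8
tool_pos: [0.6221, 0.047, 0.1451]
orientation: [99.8, 90.0, 11.2]
force: [5.1, -3.2, -0.4]
opening: 0.0138
```

Run:
```python
from h import *
go(621.5,46.8,150.4,-178.7);tap();print(get_obs()['moment'])
```

```text
shift cm [-0.53 -0.06  0.02] spin -1.57 alt 1.572 | jaw -88.65 j1,j6 [22.2 69.1] tcp [622.1  47.  145.1] F [ 5.1 -3.2 -0.4] open 13.8 t 54.8
tap mod pi 3.141 rad; bar z0 145.1
[-1.08249941 -1.88171661  0.04528766]
```

Request:
{"api": "move_arm", "payload": {"commands": [[[0.0535,0,0,0.14],[0.0535,0,0,0.14],[0.0535,0,0,0.14],[0.0535,0,0,0.14],[0.0535,0,0,0.14],[0.0535,0,0,0.14],[0.0535,0,0,0.14],[0.0535,0,0,0.14]]]}}

```text
clock: 55.6
tool_pos: [0.622, 0.0468, 0.1407]
orientation: [134.7, 90.0, -18.5]
force: [4.6, -3.3, -0.2]
opening: 0.0136
```

Request:
{"api": "move_arm", "payload": {"commands": [[[0.0535,0,0,0.14],[0.0535,0,0,0.14],[0.0535,0,0,0.14],[0.0535,0,0,0.14],[0.0535,0,0,0.14],[0.0535,0,0,0.14],[0.0535,0,0,0.14],[0.0535,0,0,0.14]]]}}

```text
clock: 56.4
tool_pos: [0.6219, 0.0466, 0.1364]
orientation: [156.1, 90.0, -61.2]
force: [4.0, -3.8, 0.6]
opening: 0.0138
```

Request:
{"api": "move_arm", "payload": {"commands": [[[0.0535,0,0,0.14],[0.0535,0,0,0.14],[0.0535,0,0,0.14],[0.0535,0,0,0.14],[0.0535,0,0,0.14],[0.0535,0,0,0.14],[0.0255,0,0,0.067],[0,0,0,0]]]}}

```text
clock: 57.2
tool_pos: [0.6216, 0.0468, 0.1329]
orientation: [134.1, 90.0, -134.9]
force: [4.0, -2.5, 0.7]
opening: 0.0143
```

Request:
{"api": "move_arm", "payload": {"commands": [[[0,0,0,0],[0,0,0,0],[0,0,0,0],[0,0,0,0]]]}}

```text
clock: 57.6
tool_pos: [0.6217, 0.0468, 0.1329]
orientation: [142.9, 90.0, -125.9]
force: [2.4, -3.3, 1.4]
opening: 0.0137
```

Run:
```python
from h import *
go(621.5,46.8,150.4,-178.7);tap();print(get_obs()['moment'])
```

```text
shift cm [-1.75  0.02 -0.  ] spin 1.567 alt -1.574 | jaw 91.11 j1,j6 [  22.2 -111.1] tcp [621.7  46.8 132.9] F [ 2.4 -3.3  1.4] open 13.7 t 57.6
tap mod pi 0.003 rad; bar z0 132.9
[-1.3337058  -1.16248345 -0.04642689]
```

Request:
{"api": "move_arm", "payload": {"commands": [[[-0.0535,0,0,-0.14],[-0.0535,0,0,-0.14],[-0.0535,0,0,-0.14],[-0.0535,0,0,-0.14],[-0.0535,0,0,-0.14],[-0.0535,0,0,-0.14],[-0.0535,0,0,-0.14],[-0.0535,0,0,-0.14]]]}}

```text
clock: 58.4
tool_pos: [0.6219, 0.0467, 0.1372]
orientation: [179.4, 90.0, -25.0]
force: [3.1, -3.8, 1.5]
opening: 0.0138
```

Request:
{"api": "move_arm", "payload": {"commands": [[[-0.0535,0,0,-0.14],[-0.0535,0,0,-0.14],[-0.0535,0,0,-0.14],[-0.0535,0,0,-0.14],[-0.0535,0,0,-0.14],[-0.0535,0,0,-0.14],[-0.0535,0,0,-0.14],[-0.0535,0,0,-0.14]]]}}

```text
clock: 59.2
tool_pos: [0.6221, 0.0469, 0.1415]
orientation: [146.1, 90.0, 5.9]
force: [3.0, -3.6, 0.6]
opening: 0.0141
```

Request:
{"api": "move_arm", "payload": {"commands": [[[-0.0535,0,0,-0.14],[-0.0535,0,0,-0.14],[-0.0535,0,0,-0.14],[-0.0535,0,0,-0.14],[-0.0535,0,0,-0.14],[-0.0535,0,0,-0.14],[-0.0535,0,0,-0.14],[-0.0535,0,0,-0.14]]]}}

```text
clock: 60.0
tool_pos: [0.6221, 0.047, 0.1458]
orientation: [97.2, 89.9, 21.1]
force: [4.2, -3.4, 0.6]
opening: 0.0134
```

Request:
{"api": "move_arm", "payload": {"commands": [[[-0.0535,0,0,-0.14],[-0.0535,0,0,-0.14],[-0.0535,0,0,-0.14],[-0.0535,0,0,-0.14],[-0.0535,0,0,-0.14],[-0.0535,0,0,-0.14],[-0.0535,0,0,-0.14],[-0.0535,0,0,-0.14]]]}}

```text
clock: 60.8
tool_pos: [0.6219, 0.0472, 0.1501]
orientation: [54.0, 90.0, 42.1]
force: [2.5, -1.7, 0.7]
opening: 0.0138
```

Request:
{"api": "move_arm", "payload": {"commands": [[[0,0,0,0],[0,0,0,0]]]}}

```text
clock: 61.0
tool_pos: [0.622, 0.0471, 0.1501]
orientation: [40.3, 90.0, 27.9]
force: [4.2, -1.9, 0.5]
opening: 0.0139
```

Run:
```python
from h import *
go(621.5,46.8,150.4,-178.7);tap();print(get_obs()['moment'])
```

```text
shift cm [-0.03 -0.04 -0.04] spin -0.24 alt 2.902 | jaw -12.45 j1,j6 [ 22.2 145.3] tcp [622.   47.1 150.1] F [ 4.2 -1.9  0.5] open 13.9 t 61.0
tap mod pi 1.811 rad; bar z0 150.1
[-0.7811118  -1.37689965  0.06928323]
```

Request:
{"api": "move_arm", "payload": {"commands": [[[0,0,0,0],[0,0,0,0],[0,0,0,0],[0,0,0,0],[-1.6,0,0,0],[-1.6,0,0,0],[-0.5,0,0,0],[0,0,0,0.13]]], "jaw": 5}}

```text
clock: 61.8
tool_pos: [0.622, 0.047, 0.1877]
orientation: [46.4, 89.9, 26.7]
force: [0.6, 0.3, 0.4]
opening: 0.0498
```

Request:
{"api": "move_arm", "payload": {"commands": [[[0,0,0,0.14],[0,0,0,0.14],[0,0,0,0.14],[0,0,0,0.14],[0,0,0,0.14],[0,0,0,0.14],[0,0,0,0.14],[0,0,0,0.14]]]}}

```text
clock: 62.6
tool_pos: [0.6213, 0.0469, 0.1863]
orientation: [-98.8, 89.9, 177.0]
force: [-0.7, -0.1, 0.1]
opening: 0.0498
```

Request:
{"api": "move_arm", "payload": {"commands": [[[0,0,0,0.14],[0,0,0,0.14],[0,0,0,0.14],[0,0,0,0.14],[0,0,0,0.14],[0,0,0,0.14],[0,0,0,0.14],[0,0,0,0.14]]]}}

```text
clock: 63.4
tool_pos: [0.6213, 0.0469, 0.1863]
orientation: [-34.6, 89.9, 177.0]
force: [-0.3, 0.5, 1.2]
opening: 0.0497
```

Request:
{"api": "move_arm", "payload": {"commands": [[[0,0,0,0.14],[0,0,0,0.14],[0,0,0,0.14],[0,0,0,0.14],[0,0,0,0.14],[0,0,0,0.072],[0,0,0,0],[0,0,0,0]]]}}

```text
clock: 64.2
tool_pos: [0.6215, 0.0469, 0.1865]
orientation: [16.8, 90.0, -175.3]
force: [-0.6, 0.5, -0.7]
opening: 0.0501
```

Run:
```python
from h import *
go(621.7,46.9,150,-12.45);tap()
```

```text
shift cm [ 3.65 -0.01 -0.02] spin 0.005 alt -3.136 | jaw 167.86 j1,j6 [ 22.2 -34.4] tcp [621.5  46.9 186.5] F [-0.6  0.5 -0.7] open 50.1 t 64.2
tap mod pi 1.805 rad; bar z0 186.5
```

Request:
{"api": "move_arm", "payload": {"commands": [[[1.5,0,0,0.005],[1.5,0,0,0],[0.65,0,0,0],[0,0,0,0],[0,0,0,0]]]}}

```text
clock: 64.7
tool_pos: [0.622, 0.0469, 0.1509]
orientation: [170.7, 90.0, -21.8]
force: [-0.4, -0.6, 0.1]
opening: 0.05
```

Request:
{"api": "move_arm", "payload": {"commands": [[[0,0,0,0],[0,0,0,0],[0,0,0,0],[0,0,0,0],[0,0,0,0],[0,0,0,0],[0,0,0,0]]], "jaw": 0}}

```text
clock: 65.4
tool_pos: [0.6221, 0.0468, 0.1506]
orientation: [-173.2, 90.0, -5.8]
force: [1.8, 0.4, -0.4]
opening: 0.0141
```

Request:
{"api": "move_arm", "payload": {"commands": [[[-0.0535,0,0,-0.14],[-0.0535,0,0,-0.14],[-0.0535,0,0,-0.14],[-0.0535,0,0,-0.14],[-0.0535,0,0,-0.14],[-0.0535,0,0,-0.14],[-0.0535,0,0,-0.14],[-0.0535,0,0,-0.14]]]}}

```text
clock: 66.2
tool_pos: [0.6219, 0.0467, 0.1549]
orientation: [93.1, 90.0, -35.0]
force: [0.6, -0.1, 0.3]
opening: 0.0138
```

Request:
{"api": "move_arm", "payload": {"commands": [[[-0.0535,0,0,-0.14],[-0.0535,0,0,-0.14],[-0.0535,0,0,-0.14],[-0.0535,0,0,-0.14],[-0.05,0,0,-0.14],[0,0,0,0],[0,0,0,0],[0,0,0,0]]]}}

```text
clock: 67.0
tool_pos: [0.6219, 0.0467, 0.1575]
orientation: [55.3, 90.0, -33.1]
force: [1.7, -2.5, 0.4]
opening: 0.0136
```

Run:
```python
from h import *
go(621.7,46.9,220,1.3);tap();print(get_obs()['moment'])
```

```text
shift cm [-6.25 -0.02 -0.02] spin -1.566 alt 1.575 | jaw -88.45 j1,j6 [22.2 69.3] tcp [621.9  46.7 157.5] F [ 1.7 -2.5  0.4] open 13.6 t 67.0
tap mod pi 3.137 rad; bar z0 157.5
[-0.99071015 -0.70027706  0.06682885]
```

Request:
{"api": "move_arm", "payload": {"commands": [[[0,0,0,0],[0,0,0,0],[0,0,0,0],[0,0,0,0],[-2,0,0,0],[-4.2,0,0,0],[0,0,0,0.14],[0,0,0,0.14]]], "jaw": 6}}

```text
clock: 67.8
tool_pos: [0.6223, 0.0472, 0.221]
orientation: [128.4, 89.8, 23.8]
force: [0.7, 0.5, -1.2]
opening: 0.0598
```

Request:
{"api": "move_arm", "payload": {"commands": [[[0,0,0,0.144],[0,0,0,0.144],[0,0,0,0.144],[0,0,0,0.144],[0,0,0,0.144],[0,0,0,0.144],[0,0,0,0.144],[0,0,0,0.144]]]}}

```text
clock: 68.6
tool_pos: [0.6216, 0.047, 0.2193]
orientation: [-24.4, 90.0, 164.9]
force: [0.6, 0.1, -0.4]
opening: 0.06
```

Request:
{"api": "move_arm", "payload": {"commands": [[[0,0,0,0.143],[0,3.6,0,0],[0,3.6,0,0],[0,3.5,0,0],[2.5,0,0,0],[2.5,0,0,0],[2.5,0,0,0],[1.5,0,0,0]]]}}

```text
clock: 69.4
tool_pos: [0.6234, -0.0603, 0.1272]
orientation: [-3.0, 89.9, 178.5]
force: [-0.1, 0.9, -0.0]
opening: 0.0599
```

Request:
{"api": "move_arm", "payload": {"commands": [[[0,0,0,0],[0,0,0,0]]]}}

```text
clock: 69.6
tool_pos: [0.6247, -0.0601, 0.1297]
orientation: [60.9, 90.0, -117.6]
force: [-0.8, 0.6, 0.1]
opening: 0.06
```

Run:
```python
from h import *
go(624,-60.2,79,1.3)
```

```text
shift cm [5.07 0.01 0.07] spin 0.003 alt -3.138 | jaw -178.5 j1,j6 [ 12.3 -10.8] tcp [624.7 -60.1 129.7] F [-0.8  0.6  0.1] open 60.0 t 69.6
```

Request:
{"api": "move_arm", "payload": {"commands": [[[2,0.01,0.07,0.003],[2,0,0,0],[1,0,0,0],[0,0,0,0]]]}}

```text
clock: 70.0
tool_pos: [0.6235, -0.0602, 0.0789]
orientation: [8.9, 89.9, -169.8]
force: [-0.3, -0.6, 0.6]
opening: 0.0601
```

Request:
{"api": "move_arm", "payload": {"commands": [[[0,0,0,0],[0,0,0,0],[0,0,0,0],[0,0,0,0],[0,0,0,0],[0,0,0,0],[0,0,0,0],[0,0,0,0]]], "jaw": 0}}

```text
clock: 70.8
tool_pos: [0.6247, -0.0602, 0.0797]
orientation: [179.8, 89.9, 1.1]
force: [3.9, -1.2, -1.4]
opening: 0.0188
```

Request:
{"api": "move_arm", "payload": {"commands": [[[0,0.8,0,0],[0,1.6,0,0],[0,1.8,0,0],[0,1.8,0,0],[0,1.8,0,0],[0,1.8,0,0],[0,1.8,0,0],[0,1.4,0,0]]]}}

```text
clock: 71.6
tool_pos: [0.6275, -0.19, 0.0797]
orientation: [179.7, 89.9, 1.0]
force: [4.3, 1.8, 0.5]
opening: 0.0186
```

Request:
{"api": "move_arm", "payload": {"commands": [[[0,0.5,0,0],[0,0.4,0,0],[0,0.3,0,0],[0,0.3,0,0],[0,0,0,0],[0,0,0,0]]]}}

```text
clock: 72.2
tool_pos: [0.6278, -0.2005, 0.0796]
orientation: [-114.6, 89.8, 66.7]
force: [3.2, 19.2, 4.3]
opening: 0.0191
```

Run:
```python
from h import *
go(627.2,-200.2,79,1.3)
```

```text
shift cm [ 0.06 -0.03  0.06] spin 0.0 alt -3.141 | jaw -178.69 j1,j6 [-0.9  2.4] tcp [ 627.8 -200.5   79.6] F [ 3.2 19.2  4.3] open 19.1 t 72.2
```

Request:
{"api": "move_arm", "payload": {"commands": [[[0,-0.25,0,0],[0,0,0,0],[0,0,0,0],[0,0,0,0],[0,0,0,0],[-2,0,0,0],[-3,0,0,0],[0,-3,0,0]]], "jaw": 8}}

```text
clock: 73.0
tool_pos: [0.6285, -0.1734, 0.1334]
orientation: [162.0, 89.7, -16.8]
force: [0.8, 0.2, 0.6]
opening: 0.0765
```

Request:
{"api": "move_arm", "payload": {"commands": [[[0,-4,0,0],[0,-3.6,0,0],[0,0,0,0],[0,0,0,0],[0,0,0,0]]]}}

```text
clock: 73.5
tool_pos: [0.6245, -0.0953, 0.1293]
orientation: [28.5, 90.0, -150.2]
force: [-0.4, 0.4, 0.6]
opening: 0.0799
```

Run:
```python
from h import *
go(624.8,-92.2,21,1.3)
p,d=snap('top','t10');p2,_=snap('side','s10')
c=cv2.resize(p[130:270,240:420,::-1],(520,404),interpolation=cv2.INTER_CUBIC)
e=cv2.resize(p2[200:330,230:350,::-1],(280,303),interpolation=cv2.INTER_CUBIC)
o=np.zeros((404,800,3),np.uint8);o[:,:520]=c;o[:303,520:]=e;cv2.imwrite('pics/v10.png',o)
W=world('top',d)*1000;z=W[:,:,2]
m=((z>20)&(z<34)&(W[:,:,0]<620)&(W[:,:,0]>360)&(W[:,:,1]<-150)&(W[:,:,1]>-450)).astype(np.uint8)
n,l,s,cc=cv2.connectedComponentsWithStats(m);i=1+np.argmax(s[1:,4]);P=W[l==i][:,:2].astype(np.float32);print(len(P),cv2.minAreaRect(P))
```

```text
shift cm [10.83 -0.31 -0.04] spin 0.0 alt -3.142 | jaw -178.7 j1,j6 [ 9.  -7.7] tcp [624.5 -95.3 129.3] F [-0.4  0.4  0.6] open 79.9 t 73.5
435 ((459.419189453125, -296.0812072753906), (190.86032104492188, 162.00344848632812), 13.011383056640625)
```

View pics/v10.png

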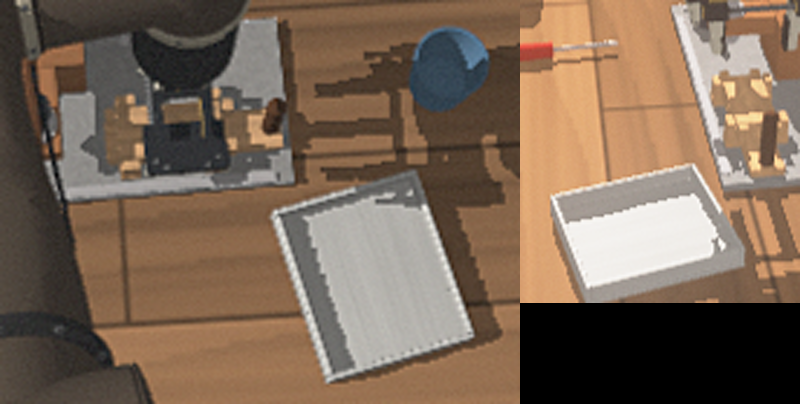

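The tray is at (459,-296), long side at about 13°, and it is empty. Now gripping the whole stack.

Request:
{"api": "move_arm", "payload": {"commands": [[[2.5,-0.31,-0.04,0],[2.5,0,0,0],[2.5,0,0,0],[1.5,0,0,0],[1,0,0,0],[0.8,0,0,0],[0,0,0,0],[0,0,0,0]]]}}

```text
clock: 74.4
tool_pos: [0.6254, -0.0918, 0.0219]
orientation: [174.1, 90.0, -4.6]
force: [0.2, 0.1, -1.0]
opening: 0.0798
```

Request:
{"api": "move_arm", "payload": {"commands": [[[0,0,0,0],[0,0,0,0],[0,0,0,0],[0,0,0,0],[0,0,0,0],[0,0,0,0],[0,0,0,0],[0,0,0,0]]], "jaw": 4}}

```text
clock: 75.2
tool_pos: [0.6249, -0.0915, 0.0218]
orientation: [166.2, 90.0, -12.5]
force: [-2.7, 1.1, 6.0]
opening: 0.0562
```

Run:
```python
from h import *
go(624.8,-92.2,90,1.3)
```

```text
shift cm [-6.82  0.07  0.01] spin 0.0 alt -3.141 | jaw -178.67 j1,j6 [ 9.3 -8. ] tcp [624.9 -91.5  21.8] F [-2.7  1.1  6. ] open 56.2 t 75.2
```

Request:
{"api": "move_arm", "payload": {"commands": [[[-0.6,0,0,0],[-1.2,0,0,0],[-1.8,0,0,0],[-2,0,0,0],[-2,0,0,0],[-2,0,0,0],[-1.6,0,0,0],[0,0,0,0]]]}}

```text
clock: 76.0
tool_pos: [0.6266, -0.0916, 0.1366]
orientation: [-179.1, 89.7, 2.2]
force: [0.7, 0.2, -2.3]
opening: 0.0557
```

Run:
```python
from h import *
go(459.4,-296.1,130,13)
p,d=snap('side','s11');W=world('side',d)*1000
k=(abs(W[:,:,0]-625)<45)&(abs(W[:,:,1]+92)<70);print(np.histogram(W[k][:,2],bins=[10,20,28,36,44,52,60,120,128,136,144,152,160]))
cv2.imwrite('pics/s11c.png',cv2.resize(p[180:290,290:410,::-1],None,fx=5,fy=5,interpolation=cv2.INTER_CUBIC))
```

```text
shift cm [ 0.57 20.06 17.2 ] spin -0.204 alt 2.938 | jaw -178.66 j1,j6 [ 9.3 -8. ] tcp [626.6 -91.6 136.6] F [ 0.7  0.2 -2.3] open 55.7 t 76.0
(array([173, 342,  72,  65, 103,  18,   0,   0,   0,  39,  89, 108]), array([ 10,  20,  28,  36,  44,  52,  60, 120, 128, 136, 144, 152, 160]))
```

View pics/s11c.png

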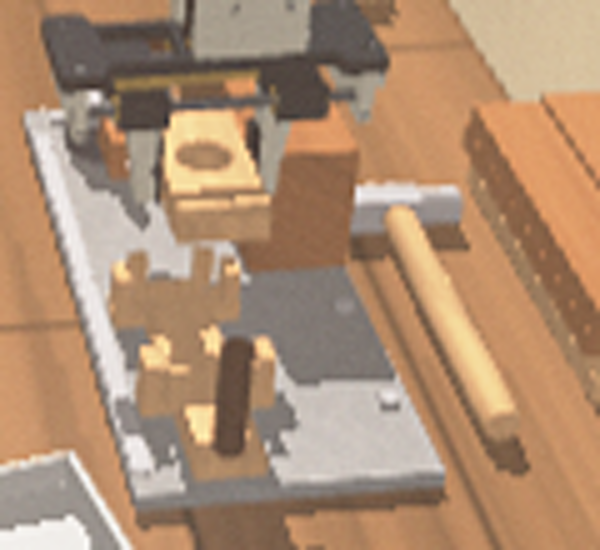

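The whole stack is lifted and the nest is empty. Carrying it to the tray.

Request:
{"api": "move_arm", "payload": {"commands": [[[0,2.5,2.15,0],[0,2.5,2.15,0],[0,2.5,2.15,0],[0,2.5,2.15,0],[0,2.5,2.15,0],[0,2.5,2.15,0],[0,2.5,2.15,0],[0,2.5,2.15,0]]]}}

```text
clock: 76.85
tool_pos: [0.4559, -0.2961, 0.1323]
orientation: [-24.4, 89.9, 156.9]
force: [0.5, -0.6, -1.1]
opening: 0.0559
```

Request:
{"api": "move_arm", "payload": {"commands": [[[0,0,0,-0.1],[0,0,0,-0.104],[2,0,0,0],[2,0,0,0],[2,0,0,0],[0,0,0,0],[0,0,0,0],[0,0,0,0]]]}}

```text
clock: 77.65
tool_pos: [0.4581, -0.2957, 0.0741]
orientation: [140.1, 89.9, -26.9]
force: [0.4, 0.3, -2.9]
opening: 0.0556
```

Run:
```python
from h import *
go(459.4,-296.1,8.5,13)
p,d=snap('top','t12');W=world('top',d)*1000;z=W[:,:,2]
m=((z>20)&(z<34)&(W[:,:,0]<620)&(W[:,:,0]>340)&(W[:,:,1]<-150)&(W[:,:,1]>-450)).astype(np.uint8)
P=W[m>0][:,:2].astype(np.float32);print(len(P),cv2.minAreaRect(P))
```

```text
shift cm [ 6.56  0.06 -0.11] spin 0.0 alt -3.141 | jaw -166.98 j1,j6 [-12.2  25.2] tcp [ 458.1 -295.7   74.1] F [ 0.4  0.3 -2.9] open 55.6 t 77.7
263 ((458.9520263671875, -295.436279296875), (190.5908203125, 160.97422790527344), 13.642268180847168)
```

Request:
{"api": "move_arm", "payload": {"commands": [[[2,0,0,0],[1.6,0,0,0],[1.2,0,0,0],[0.9,0,0,0],[0.6,0,0,0],[0.2,0,0,0],[0,0,0,0],[0,0,0,0]]]}}

```text
clock: 78.5
tool_pos: [0.458, -0.2956, 0.0088]
orientation: [146.1, 90.0, -20.9]
force: [-0.8, -0.4, -1.8]
opening: 0.0556
```

Run:
```python
from h import *
go(459.4,-296.1,8.5,13)
```

```text
shift cm [ 0.03  0.08 -0.13] spin 0.0 alt -3.141 | jaw -166.99 j1,j6 [-12.2  25.2] tcp [ 458.  -295.6    8.8] F [-0.8 -0.4 -1.8] open 55.6 t 78.5
```

Request:
{"api": "move_arm", "payload": {"commands": [[[0.1,0,0,0],[0,0,0,0],[0,0,0,0],[0,0,0,0],[0,0,0,0],[0,0,0,0],[-2,0,0,0],[-3,0,0,0]]], "jaw": 7.5}}

```text
clock: 79.3
tool_pos: [0.4561, -0.2951, 0.0563]
orientation: [-28.7, 89.8, 164.3]
force: [0.7, 0.3, -0.1]
opening: 0.0752
```

Request:
{"api": "move_arm", "payload": {"commands": [[[-4,0,0,0],[-4,0,0,0],[-4,0,0,0],[0,-4.5,0,0],[0,-4.5,0,0],[0,-4.5,0,0],[0,-4.5,0,0],[0,0,0,0]]]}}

```text
clock: 80.1
tool_pos: [0.4161, -0.1165, 0.1778]
orientation: [-156.8, 89.9, 36.4]
force: [0.6, 0.7, 1.0]
opening: 0.0753
```

```bash
python3 - <<'E'
from h import *
go(459,-80,170,13)
p,d=snap('top','t13');p2,_=snap('side','s13');W=world('top',d)*1000;z=W[:,:,2]
m=((z>20)&(z<34)&(W[:,:,0]<620)&(W[:,:,0]>340)&(W[:,:,1]<-150)&(W[:,:,1]>-450)).astype(np.uint8)
P=W[m>0][:,:2].astype(np.float32);print(len(P),cv2.minAreaRect(P))
c,s=np.cos(np.radians(13)),np.sin(np.radians(13));q=W[:,:,:2]-[458,-295.6];lx=q@[c,s];ly=q@[-s,c]
for a,b in((-24,-8),(8,24)):
  for e,f in((-50,-22),(22,50)):
    k=(lx>a)&(lx<b)&(ly>e)&(ly<f);print(a,e,np.percentile(z[k],[10,50,90]).round(1))
o=np.zeros((560,800,3),np.uint8)
o[:,:480]=cv2.resize(p[130:270,300:420,::-1],(480,560),interpolation=cv2.INTER_CUBIC)
o[:320,480:]=cv2.resize(p2[260:350,230:320,::-1],(320,320),interpolation=cv2.INTER_CUBIC);cv2.imwrite('pics/v13.png',o)
E
python3 m.py t13|tail -3
```

```text
shift cm [ 0.79 -2.56 -5.01] spin 0.005 alt -3.137 | jaw -166.72 j1,j6 [10.7  2.6] tcp [ 416.1 -116.5  177.8] F [0.6 0.7 1. ] open 75.3 t 80.1
915 ((459.25445556640625, -295.6296691894531), (190.6916961669922, 161.8092803955078), 13.367679595947266)
-24 -50 [24.  29.3 34. ]
-24 22 [24.4 29.5 34.1]
8 -50 [25.1 29.9 34.8]
8 22 [24.8 28.8 34.4]
bar 169 [618.21303547  47.10392182] ((618.40087890625, 47.19171905517578), (109.76554107666016, 13.8881196975708), 1.9123011827468872) -178.0725239876786
knob 41 [616.33932656 176.47070963] ((616.4100341796875, 177.52755737304688), (13.071440696716309, 43.305625915527344), 9.276886940002441) 100.04875190308046
post 21 [ 624.97759501 -198.21122644] ((624.8413696289062, -198.76010131835938), (16.334659576416016, 13.668212890625), 47.717472076416016) -167.96690786057826
```

View pics/v13.png

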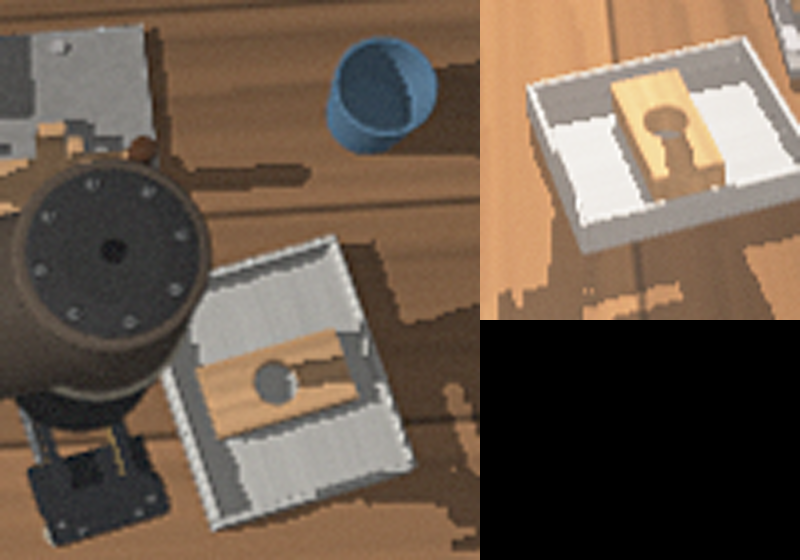

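The stack is flat in the tray, with its top at about 30 mm (6 + 3×8). The post was half hidden by the arm, so I'm clearing the arm for one last check.

Request:
{"api": "move_arm", "payload": {"commands": [[[-1,-4.5,0,0],[-1,-4.5,0,0],[-1,-4.5,0,0],[0,-4.5,0,0],[0,-4.5,0,0],[0,0,0,0],[0,0,0,0],[0,0,0,0]]]}}

```text
clock: 81.0
tool_pos: [0.3667, 0.0982, 0.2072]
orientation: [33.7, 90.0, -133.3]
force: [0.1, -0.7, 0.2]
opening: 0.0749
```

```bash
python3 - <<'E'
from h import *
go(459,-80,170,13)
p,d=snap('top','t14')
W=world('top',d)*1000;z=W[:,:,2]
m=((z>42)&(z<56)&(W[:,:,1]<0)&(W[:,:,1]>-220)&(W[:,:,0]>560)&(W[:,:,0]<690)).astype(np.uint8)
n,l,s,c=cv2.connectedComponentsWithStats(m)
for i in range(1,n):
    if s[i,4]>7:print(s[i,4],W[l==i].mean(0).round(1))
cv2.imwrite('pics/t14c.png',cv2.resize(p[90:310,90:480,::-1],None,fx=2,fy=2))
E
python3 m.py t14|tail -3
```

```text
shift cm [ 3.72 19.43 -5.01] spin -0.001 alt 3.14 | jaw -167.08 j1,j6 [ 45.3 -32.4] tcp [366.7  98.2 207.2] F [ 0.1 -0.7  0.2] open 74.9 t 81.0
24 [ 659.1 -137.6   48.1]
26 [658.  -45.4  49. ]
17 [ 646.3 -155.2   49.1]
12 [642.2 -29.5  48.3]
8 [ 618.4 -197.6   50.4]
39 [ 592.6 -145.4   48.6]
13 [598.5 -30.2  50.6]
26 [585.6 -47.3  48.4]
bar 158 [620.7473278  47.2140559] ((618.8404541015625, 47.153282165527344), (109.9278564453125, 13.689277648925781), 1.6796362400054932) -178.5394501208389
knob 42 [616.25084982 177.7482958 ] ((616.0450439453125, 176.93836975097656), (12.657076835632324, 44.15250015258789), 12.812774658203125) 102.92699403020319
post 17 [ 626.3853898  -197.71216696] ((626.1976928710938, -196.89117431640625), (11.026690483093262, 18.383567810058594), 64.4437255859375) 153.35514762206907
```

View pics/t14c.png

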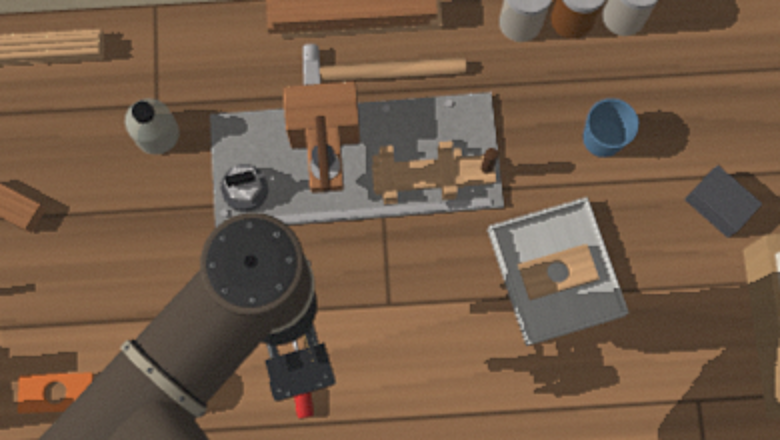

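```bash
python3 -c "
from h import *
print(close_job())"
```

```text
the job is handed in; nothing more can be done
None
```

The job is handed in after about 81 s of robot time, with every step done in the order asked and no failures seen.

- **Knob and nut:** I turned the knob to 1.40. The nut turned until it met its stop, where the torque rose to about 1.5 N m. The camera put the knob at 99–103° before and after, with the wanted angle at 101°. That scatter is measuring noise of a degree or two, but it is the loosest of my checks.
- **Plates and carriage, inward:** All three plates went into the nest, with the top of the stack measured at about 48 mm, as it should be. I pushed the carriage in until it met the home stop at about 22 N.
- **Tapping:** From the tool's angle, the strokes ended at 3.14, 1.57, 4.71, 3.14 and 6.29 rad, with a pause at each. I re-gripped the bar twice because of the wrist's range. The tap was then wound back to about 0.00.
- **Carriage and plates, outward:** The carriage came out 140 mm, until it met its stop at about 19 N. The camera showed the post about 2 mm short of that. The guards had moved back 18 mm from where they started, which agrees with the stop, so I trusted that.
- **Tray:** I moved the three plates together as one stack. They lie flat in the tray, with the top at about 30 mm (6 mm floor plus 24 mm of plates).
- **Bystanders:** Those in view in the last picture look undisturbed; the white jar and part of the screwdriver were hidden by the arm or outside the crop. The arm is clear of everything.

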